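# Pack the spare-parts tray at the repair bench

## Task

Pack the spare parts for the board repair into the black tray: put the square heat sink in the square pocket, stand the thin capacitor in the round pocket, put the small transformer in the oblong pocket, and put the ferrite ring over the post. Each must sit flat and upright on the floor of its own insert, let go and at rest. Leave the long heat sink and the thick capacitor standing where they are: they do not belong in this kit.

Things in the scene. Friction and masses are not known exactly. Their poses are not given: they have to be found in the camera images.
- heatsink_square: Bare aluminium finned heat sink with a square footprint, 40 x 40 mm, 38 mm high, fins upward (7 fins, running along its x axis); to be grasped by any two opposite sides. Weighs about 90 g. Origin: centre of its underside; z up, x and y along its sides. It stands on the blue mat, whose top is 2 mm above the table (z = 0.002).
- capacitor_thin: The thinner of two upright black round capacitors with a silvery top: 30 mm diameter, 42 mm high, about 45 g. Origin: centre of its underside; z up. It stands on the blue mat, whose top is 2 mm above the table (z = 0.002).
- transformer: Small transformer, an oblong block 50 mm (its x axis) x 30 mm (its y axis) x 38 mm high: dark steel core with a copper winding bulging at the middle of both long sides between white bobbin flanges; grasp it across the 30 mm at its middle. About 160 g. Origin: centre of its underside; z up. It stands on the blue mat, whose top is 2 mm above the table (z = 0.002).
- ferrite_ring: Dark grey ferrite ring lying flat: 50 mm outer diameter, 30 mm hole, 20 mm high, about 80 g. Origin: centre of its underside; z up. It stands on the blue mat, whose top is 2 mm above the table (z = 0.002).
- heatsink_long: Look-alike that is left alone: the long aluminium finned heat sink, 40 mm (x) x 72 mm (y) x 38 mm high. Origin: centre of its underside; z up. It stands on the blue mat, whose top is 2 mm above the table (z = 0.002).
- capacitor_thick: Look-alike that is left alone: the thicker of the two black capacitors, 52 mm diameter, 42 mm high. Origin: centre of its underside; z up. It stands on the blue mat, whose top is 2 mm above the table (z = 0.002).
- pocket_square: Insert with a square pocket 56 x 56 mm with a black lining, sides along the insert's x and y; pocket floor 4 mm above the origin, rim 12 mm above it (8 mm deep). Fixed grey plastic square, 78 x 78 mm, one of four lying two by two (85 mm apart) in a black tray 176 mm square, rim 13 mm above the mat; which corner it has varies. Origin: centre of its underside, 5 mm above the table; z up.
- pocket_round: Insert with a round pocket of 46 mm diameter with a black lining; pocket floor 4 mm above the origin, rim 12 mm above it (8 mm deep). Fixed grey plastic square, 78 x 78 mm, one of four lying two by two (85 mm apart) in a black tray 176 mm square, rim 13 mm above the mat; which corner it has varies. Origin: centre of its underside, 5 mm above the table; z up.
- pocket_oblong: Insert with an oblong pocket 66 mm along the insert's x by 46 mm along its y, lined black; pocket floor 4 mm above the origin, rim 12 mm above it (8 mm deep). Fixed grey plastic square, 78 x 78 mm, one of four lying two by two (85 mm apart) in a black tray 176 mm square, rim 13 mm above the mat; which corner it has varies. Origin: centre of its underside, 5 mm above the table; z up.
- pocket_post: Insert without walls: a flat plate whose top is 6 mm above the origin, with a black disc mark and one round steel post at its centre, 12 mm diameter, rising to 20 mm above the origin. Fixed grey plastic square, 78 x 78 mm, one of four lying two by two (85 mm apart) in a black tray 176 mm square, rim 13 mm above the mat; which corner it has varies. Origin: centre of its underside, 5 mm above the table; z up.
Things that resemble listed ones, but are neither listed nor needed, are in the scene too. Leave any red look-alike of the heatsink_square alone.

How it is judged:
At the end, for the whole second after the job is handed in: Each of the four parts is centred within 14 mm on its own insert, underside within 3 mm of that insert's floor, tilted under 0.1 rad, at rest (0.02 m/s, 0.2 rad/s); the long heat sink and thick capacitor stand upright (0.1 rad) within 20 mm of where they started (horizontal distance between heatsink_square and pocket_square below 0.014 m and z of heatsink_square in the frame of pocket_square between 0.001 and 0.007 m and angle between each of heatsink_square, capacitor_thin, transformer, ferrite_ring, heatsink_long, capacitor_thick's own z axis and vertical below 0.1 rad and linear speed of each of heatsink_square, capacitor_thin, transformer, ferrite_ring below 0.02 m/s and angular speed of each of heatsink_square, capacitor_thin, transformer, ferrite_ring below 0.2 rad/s and horizontal distance between capacitor_thin and pocket_round below 0.014 m and z of capacitor_thin in the frame of pocket_round between 0.001 and 0.007 m and horizontal distance between transformer and pocket_oblong below 0.014 m and z of transformer in the frame of pocket_oblong between 0.001 and 0.007 m and horizontal distance between ferrite_ring and pocket_post below 0.014 m and z of ferrite_ring in the frame of pocket_post between 0.003 and 0.009 m and distance of each of heatsink_long, capacitor_thick from where it was at the start of the episode below 0.02 m); the robot touches nothing.
It fails at once if the long heat sink is moved more than 20 mm (distance of heatsink_long from where it was at the start of the episode above 0.02 m).
It fails at once if the thick capacitor is moved more than 20 mm (distance of capacitor_thick from where it was at the start of the episode above 0.02 m).
It also fails if it takes over 112 s, if anything falls off the work surface, if the arm or the gripper's body presses on something with over 40 N, if the wrist force passes 120 N, or if a joint passes its speed limit or range.

## Robot

A 7-joint arm with a two-finger parallel gripper is mounted at the origin on the work surface. World frame = base frame: x ahead of the robot, y to its left, z up, the work surface at z = 0. Lengths are in m, angles in rad, forces in N, time in s.
With the tool pointing down it reaches from about 0.4 to 0.85 m from the base axis. Payload 10.4 kg.
Tool frame: the origin (TCP) lies between the finger pads; the fingertips stand tcp_to_tips ahead of it and the grasp point (between the pads) lies 8 mm behind it (tcp_to_tips is the distance from the TCP to the fingertips, in m); z points along the fingers, y is the line along which they close (so a half turn about z gives the same grasp; the last joint's range is limited). The gripper opens to 85 mm and grips with 20 to 120 N. Pads are 22 mm wide; open, the fingers measure 114 mm over their backs; the gripper's body (76 mm by 85 mm) begins 54 mm behind the grasp point. The pads swing forward as they close: fully open they stand 13 mm farther back than shut.
Start: joints at [-1.164, 0.332, -0.065, 1.46, 0.022, 1.35, -0.088], TCP at [0.26, 0.568, 0.242] pointing down, gripper open.
Joint ranges: [-2.6, 2.6], [-0.5, 2.12], [-1.47, 1.34], [0.16, 2.42], [-1.27, 4.41], [0.06, 2.06], [-2.6, 2.6]. Speed limits (rad/s): [2.22, 2.22, 2.79, 2.79, 3.14, 3.14, 3.14].

## Interface

Orientations are given as a unit quaternion [x, y, z, w].
In Python, from workcell import * gives the robot as it stands.
- The arm moves only by the tool apply_moves, never from a script. Its argument "rows" is a list of rows, each an object of numbers: "x", "y", "z": the shift along the tool's x, y, z in mm; "ax", "ay", "az": the turn, a rotation vector about the tool's x, y, z in degrees; "gripper": the closure, from 0 (fully open) to 1 (shut). A call has 1 to 5 rows; each row shifts and turns the commanded pose from where the row before left it, along the tool's axes as they then stand; what a row does not reach is not made up. A row lasts 1/12 s, in which the tool goes at most 41.7 mm and 7.16 degrees, less where a joint would pass 70% of its speed; a pose out of reach is approached as far as the arm can. A call with a gripper value outside its range is refused whole. The fingers move at their own pace and stop on an object; "newtons" is the grip in N (left out, the last holds). Time passes only in rows, so rows that do not move let the fingers close. It gives the time, the measured TCP pose, the force, the opening and the grip force at its end, in the units of the state.
- get_obs(): the state, without advancing time (a new reading comes with each control period).
- camera(name): name is "side" or "top" or "wrist"; returns a dict with "color" (384x512x3 uint8, red, green, blue), "fov_y" (degrees; the focal length in pixels is half the picture's height over the tangent of half this angle, whatever the lens; pixels are square), "cx", "cy" (the principal point, pixels), "rvec" (rotation vector, rad) and "tvec" (3), from world to camera coordinates, as OpenCV has them. Camera axes: x right, y down, z forward; pixel columns grow to the right and rows downward; lengths in m; the calibration is good to about 2 mm. A picture is of the moment at which its call begins. There is no depth.
- hand_in(): hands the job in; it is judged then, once.
The state is a dict: "clock": time; "joint_pos": joint angles; "joint_velocities": joint speeds; "tau": joint torques, N m; "position": TCP position; "ee_rot": TCP orientation; "ft_force": force on the tool from outside, world axes, zero at the start; "torque": the same for the moment, N m; "grip_width": opening from 0.0 (shut) to 1.0 (fully open); "grasp_force": force on a finger pad.
Only numpy, scipy, OpenCV 4.12 (cv2) and the standard library are available. Lean on these libraries where they do the work, as an engineer would, in place of code of your own. Each camera call takes 0.05 s, during which the arm holds its last target. There are 200 camera calls.

## Working session

There is one attempt and no reset: what is moved stays moved. The work goes in short steps, Python scripts to look and compute and a tool call to move; the robot and the scene stay as the last step left them, time stands still between calls to the robot, and variables do not carry over. Pictures are saved under pics/ and viewed, at most 14 in all, crops included, and the job is handed in when it is done.

Besides the shell and the picture viewer there is one more tool, called as name(argument=value, ...), one argument or row to a line, values as JSON. apply_moves: Moves the arm, as the interface text tells. Its arguments: {"type":"object","properties":{"rows":{"type":"array","items":{"type":"object","properties":{"x":{"type":"number"},"y":{"type":"number"},"z":{"type":"number"},"ax":{"type":"number"},"ay":{"type":"number"},"az":{"type":"number"},"gripper":{"type":"number"}}}},"newtons":{"type":"number"}},"required":["rows"]}

```bash
ls; mkdir -p pics; python3 - <<'E'
from workcell import *
import cv2,numpy as np
o=get_obs();print({k:np.round(v,3) for k,v in o.items()})
for n in("top","side"):
    c=camera(n);cv2.imwrite(f"pics/{n}0.png",c["color"][:,:,::-1]);print(n,{k:v for k,v in c.items() if k!="color"})
E
```

```text
pics
{'clock': np.float64(0.0), 'joint_pos': array([-1.164,  0.333, -0.065,  1.461,  0.022,  1.35 , -0.089]), 'joint_velocities': array([ 0.   ,  0.002, -0.001,  0.   , -0.   , -0.   ,  0.   ]), 'tau': array([-1.0000e-03, -6.2546e+01,  4.9000e-02, -3.9161e+01,  1.6000e-02,
        1.0000e-02, -0.0000e+00]), 'position': array([0.26 , 0.568, 0.242]), 'ee_rot': array([ 0.213,  0.977, -0.001, -0.   ]), 'ft_force': array([ 0.052, -0.507,  0.455]), 'torque': array([-0.034, -0.01 ,  0.034]), 'grasp_force': np.float64(0.0), 'grip_width': np.float64(1.002)}
top {'fov_y': 43.165344615214906, 'cx': 254.9723545132175, 'cy': 193.55531135465696, 'rvec': array([ 2.17215017, -2.16304756,  0.13909709]), 'tvec': array([-0.08861692,  0.41495212,  1.19063864])}
side {'fov_y': 54.73616748075942, 'cx': 254.96949143124405, 'cy': 187.4816848225846, 'rvec': array([ 2.03211286, -0.90271532,  0.46314611]), 'tvec': array([-0.36297667,  0.19896001,  0.89673569])}
```

View pics/top0.png

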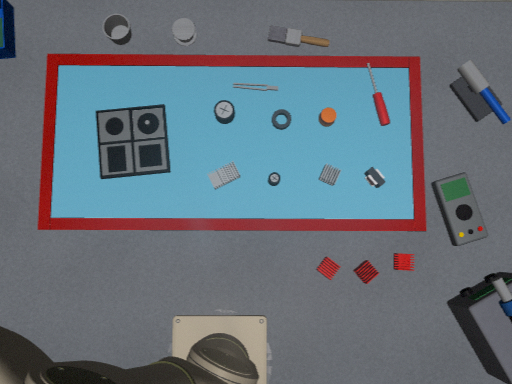

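View pics/side0.png

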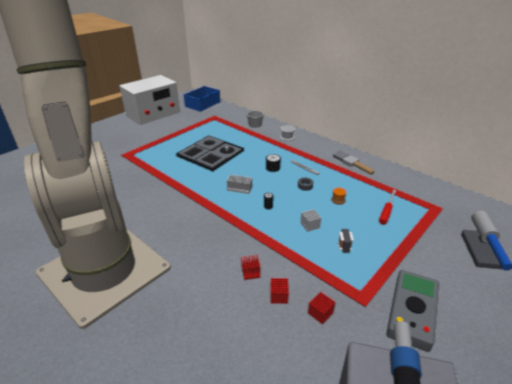

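Top view: thick capacitor (224,111), thin one (274,179), ring (282,119), long sink (224,176), square sink (330,175), transformer (375,177), tray (134,142). The look-alikes are an orange roll (328,117) and red sinks (328,268), (366,271), (403,261). I'll measure the candidates and check them in a close crop.

```bash
cat > h.py <<'E'
import cv2,numpy as np
from scipy.spatial.transform import Rotation as R
def ray(c,uv,z):
    f=c["color"].shape[0]/2/np.tan(np.radians(c["fov_y"]/2))
    M=cv2.Rodrigues(np.array(c["rvec"]))[0];o=-M.T@c["tvec"]
    d=M.T@np.array([(uv[0]-c["cx"])/f,(uv[1]-c["cy"])/f,1.])
    return (o+d*(z-o[2])/d[2])
def proj(c,p):
    f=c["color"].shape[0]/2/np.tan(np.radians(c["fov_y"]/2))
    q=cv2.Rodrigues(np.array(c["rvec"]))[0]@np.array(p)+c["tvec"]
    return np.array([c["cx"]+f*q[0]/q[2],c["cy"]+f*q[1]/q[2]])
def notblue(img):
    h=cv2.cvtColor(img,cv2.COLOR_RGB2HSV)
    return ~((h[...,0]>85)&(h[...,0]<110)&(h[...,1]>90)&(h[...,2]>90))
E
python3 - <<'E'
from workcell import *
from h import *
c=camera("top");im=c["color"]
m=notblue(im).astype(np.uint8);m[:66]=0;m[219:]=0;m[:,:58]=0;m[:,410:]=0
n,l,s,ce=cv2.connectedComponentsWithStats(m)
for i in range(1,n):
    if s[i,4]<30: continue
    cn=max(cv2.findContours((l==i).astype(np.uint8),0,2)[0],key=len)
    r=cv2.minAreaRect(cn)
    print(s[i].tolist(),ce[i].round(1),"z0.02",ray(c,ce[i],.02)[:2].round(3),"rect",np.round(r[1],1),round(r[2],1))
    if s[i,4]>3000:
        for p in cv2.boxPoints(r): print("  corner",ray(c,p,.015)[:2].round(4))
a=cv2.resize(im[95:190,85:185],None,fx=4,fy=4,interpolation=cv2.INTER_CUBIC)
b=cv2.resize(im[95:190,300:400],None,fx=4,fy=4,interpolation=cv2.INTER_CUBIC)
cv2.imwrite("pics/crop1.png",np.hstack([a,b])[:,:,::-1])
E
```

```text
[203, 66, 207, 60, 734] [358.5  88.2] z0.02 [ 0.691 -0.354] rect [ 59. 206.] 90.0
[233, 83, 46, 8, 200] [255.5  86.3] z0.02 [ 0.694 -0.087] rect [45.2  6.4] 3.8
[214, 101, 21, 23, 367] [224.  111.7] z0.02 [ 0.627 -0.007] rect [22.7 19.2] 80.5
[96, 104, 74, 75, 4733] [132.4 141.3] z0.02 [0.548 0.225] rect [68.2 70.7] 84.5
  corner [0.6282 0.3273]
  corner [0.6475 0.1478]
  corner [0.4709 0.1268]
  corner [0.4526 0.3035]
[318, 107, 19, 20, 277] [327.3 116.4] z0.02 [ 0.616 -0.272] rect [16.1 20. ] 33.7
[272, 109, 19, 21, 199] [281.1 118.8] z0.02 [ 0.609 -0.153] rect [19.1 18.4] 45.0
[207, 161, 33, 28, 517] [223.7 174.9] z0.02 [ 0.463 -0.008] rect [17.9 29.1] 63.4
[319, 163, 23, 23, 306] [329.6 174.4] z0.02 [ 0.466 -0.276] rect [17.1 18.5] 24.4
[365, 167, 20, 21, 279] [374.5 177.2] z0.02 [ 0.459 -0.389] rect [19.8 16.3] 45.0
[269, 173, 11, 13, 114] [273.7 178.8] z0.02 [ 0.453 -0.134] rect [12. 10.] 90.0
[58, 218, 242, 1, 242] [178.5 218. ] z0.02 [0.354 0.104] rect [241.   0.] 180.0
```

View pics/crop1.png

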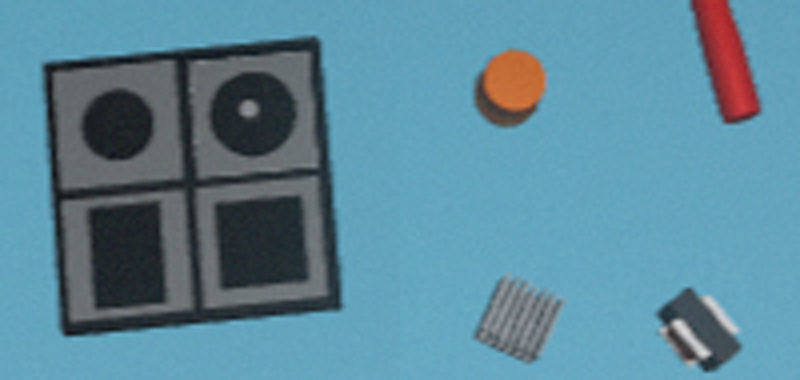

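```bash
cat >> h.py <<'E'
def go(o,p,ya,maxmm=40,maxdeg=7):
    "print moves to world p with closing line at world angle ya (deg, mod 180); turn listed first or last is same: shifts in current tool axes"
    r=R.from_quat(o["ee_rot"]);T=r.as_matrix();d=T.T@(np.array(p)-o["position"])*1000
    cur=np.degrees(np.arctan2(T[1,1],T[0,1]));t=(cur-ya+90)%180-90
    tilt=np.degrees(np.arccos(-T[2,2]))
    n=max(np.linalg.norm(d)/maxmm,abs(t)/maxdeg)
    print("shift mm",d.round(1),"az",t.round(1),"rows>=",round(n,1),"yaw now",cur.round(1),"tilt",tilt.round(2),"pos",o["position"].round(4))
E
python3 - <<'E'
import workcell
from workcell import *
from h import *
print([k for k in dir(workcell) if k[0]!='_'], globals().get("tcp_to_tips"))
go(get_obs(),[.5,.226,.242],65.4)
c=camera("wrist");o=get_obs();T=R.from_quat(o["ee_rot"]).as_matrix()
M=cv2.Rodrigues(np.array(c["rvec"]))[0];print("cam in tool",(T.T@(-M.T@c["tvec"]-o["position"])).round(3),"axes",(T.T@M.T).round(2),c["fov_y"])
E
```

```text
['MotionError', 'camera', 'get_obs', 'hand_in', 'tcp_to_tips'] 0.011
shift mm [-3.604e+02 -2.110e+02 -1.000e-01] az -0.0 rows>= 10.4 yaw now 65.4 tilt 0.06 pos [0.2603 0.5679 0.2417]
cam in tool [ 0.073 -0.001 -0.132] axes [[-0.   -0.96 -0.29]
 [ 1.    0.   -0.  ]
 [ 0.   -0.29  0.96]] 63.808178156767184
```

apply_moves(
  rows=[
    {"x": -30,"y": -17.6},
    {"x": -30,"y": -17.6},
    {"x": -30,"y": -17.6},
    {"x": -30,"y": -17.6},
    {"x": -30,"y": -17.6},
  ],
)

```text
invalid input at $.rows[0]: expected keys x, y, z, ax, ay, az, gripper
```

apply_moves(
  rows=[
    {"x": -30,"y": -17.6},
    {"x": -30,"y": -17.6},
    {"x": -30,"y": -17.6},
    {"x": -30,"y": -17.6},
    {"x": -30,"y": -17.6},
  ],
)

```text
invalid input at $.rows[0]: expected keys x, y, z, ax, ay, az, gripper
```

apply_moves(
  rows=[
    {"x": -30,"y": -17.6},
    {"x": -30,"y": -17.6},
    {"z": 0},
  ],
)

```text
invalid input at $.rows[0]: expected keys x, y, z, ax, ay, az, gripper
```

apply_moves(
  rows=[
    {"x": -30,"y": -17.6,"z": 0,"ax": 0,"ay": 0,"az": 0,"gripper": 0},
    {"x": -30,"y": -17.6,"z": 0,"ax": 0,"ay": 0,"az": 0,"gripper": 0},
    {"x": -30,"y": -17.6,"z": 0,"ax": 0,"ay": 0,"az": 0,"gripper": 0},
    {"x": -30,"y": -17.6,"z": 0,"ax": 0,"ay": 0,"az": 0,"gripper": 0},
    {"x": -30,"y": -17.6,"z": 0,"ax": 0,"ay": 0,"az": 0,"gripper": 0},
  ],
)

```text
clock: 0.62
position: [0.3608, 0.4241, 0.2422]
ee_rot: [0.213, 0.977, -0.0, -0.0]
ft_force: [0.3, 0.9, -0.5]
grip_width: 0.997
grasp_force: 0.0
```

apply_moves(
  rows=[
    {"x": -30,"y": -17.6,"z": 0,"ax": 0,"ay": 0,"az": 0,"gripper": 0},
    {"x": -30,"y": -17.6,"z": 0,"ax": 0,"ay": 0,"az": 0,"gripper": 0},
    {"x": -30,"y": -17.6,"z": 0,"ax": 0,"ay": 0,"az": 0,"gripper": 0},
    {"x": -30,"y": -17.6,"z": 0,"ax": 0,"ay": 0,"az": 0,"gripper": 0},
    {"x": -30,"y": -17.6,"z": 0,"ax": 0,"ay": 0,"az": 0,"gripper": 0},
  ],
)

```text
clock: 1.03
position: [0.4604, 0.2816, 0.2424]
ee_rot: [0.213, 0.977, 0.0, -0.0]
ft_force: [1.8, -0.2, -0.3]
grip_width: 1.001
grasp_force: 0.0
```

apply_moves(
  rows=[
    {"x": -30,"y": -17.6,"z": 0,"ax": 0,"ay": 0,"az": 0,"gripper": 0},
    {"x": -30,"y": -17.6,"z": 0,"ax": 0,"ay": 0,"az": 0,"gripper": 0},
    {"x": 0,"y": 0,"z": 0,"ax": 0,"ay": 0,"az": 0,"gripper": 0},
  ],
)

```text
clock: 1.28
position: [0.5034, 0.2188, 0.2424]
ee_rot: [0.218, 0.976, -0.001, 0.001]
ft_force: [-0.1, -1.1, 0.4]
grip_width: 1.001
grasp_force: 0.0
```

```bash
python3 - <<'E'
from workcell import *
from h import *
c=camera("wrist");im=c["color"].copy();print(get_obs()["position"].round(4))
for n,p in dict(rd=(.5872,.2733,.017),po=(.5968,.1889,.025),ob=(.5028,.2637,.017),sq=(.5124,.1793,.017)).items():
    q=proj(c,p);print(n,q.round(1))
cv2.imwrite("pics/w1.png",im[:,:,::-1])
E
```

```text
[0.5017 0.2222 0.2423]
rd [324.5 201.3]
po [265.4 237.3]
ob [290.1 142.4]
sq [228.6 179.5]
```

View pics/w1.png

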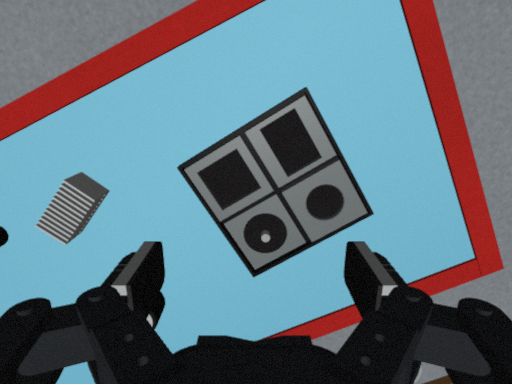

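Projected insert centres coincide with the seen pockets (round 325,202; post 265,238; oblong 291,142; square 229,180), so the tray pose is good. On to the square heat sink.

apply_moves(
  rows=[
    {"x": -11.6,"y": -31.2,"z": 3,"ax": 0,"ay": 0,"az": 0,"gripper": 0},
    {"x": -11.6,"y": -31.2,"z": 3,"ax": 0,"ay": 0,"az": 0,"gripper": 0},
    {"x": -11.6,"y": -31.2,"z": 3,"ax": 0,"ay": 0,"az": 0,"gripper": 0},
    {"x": -11.6,"y": -31.2,"z": 3,"ax": 0,"ay": 0,"az": 0,"gripper": 0},
    {"x": -11.6,"y": -31.2,"z": 3,"ax": 0,"ay": 0,"az": 0,"gripper": 0},
  ],
)

```text
clock: 1.75
position: [0.4867, 0.0598, 0.2271]
ee_rot: [0.212, 0.977, 0.0, -0.0]
ft_force: [1.1, 0.6, -0.4]
grip_width: 0.999
grasp_force: 0.0
```

apply_moves(
  rows=[
    {"x": -11.6,"y": -31.2,"z": 3,"ax": 0,"ay": 0,"az": 0,"gripper": 0},
    {"x": -11.6,"y": -31.2,"z": 3,"ax": 0,"ay": 0,"az": 0,"gripper": 0},
    {"x": -11.6,"y": -31.2,"z": 3,"ax": 0,"ay": 0,"az": 0,"gripper": 0},
    {"x": -11.6,"y": -31.2,"z": 3,"ax": 0,"ay": 0,"az": 0,"gripper": 0},
    {"x": -11.6,"y": -31.2,"z": 3,"ax": 0,"ay": 0,"az": 0,"gripper": 0},
  ],
)

```text
clock: 2.17
position: [0.4748, -0.1062, 0.2122]
ee_rot: [0.213, 0.977, 0.0, 0.0]
ft_force: [1.1, 0.4, 0.1]
grip_width: 1.0
grasp_force: 0.0
```

apply_moves(
  rows=[
    {"x": -11.6,"y": -31.2,"z": 3,"ax": 0,"ay": 0,"az": 0,"gripper": 0},
    {"x": -11.6,"y": -31.2,"z": 3,"ax": 0,"ay": 0,"az": 0,"gripper": 0},
    {"x": -11.6,"y": -31.2,"z": 3,"ax": 0,"ay": 0,"az": 0,"gripper": 0},
    {"x": -11.6,"y": -31.2,"z": 3,"ax": 0,"ay": 0,"az": 0,"gripper": 0},
    {"x": -11.6,"y": -31.2,"z": 3,"ax": 0,"ay": 0,"az": 0,"gripper": 0},
  ],
)

```text
clock: 2.58
position: [0.463, -0.2721, 0.1972]
ee_rot: [0.212, 0.977, 0.0, 0.0]
ft_force: [0.5, 0.2, 0.3]
grip_width: 0.999
grasp_force: 0.0
```

apply_moves(
  rows=[
    {"x": 0,"y": 0,"z": 0,"ax": 0,"ay": 0,"az": -3.6,"gripper": 0},
    {"x": 0,"y": 0,"z": 0,"ax": 0,"ay": 0,"az": 0,"gripper": 0},
    {"x": 0,"y": 0,"z": 0,"ax": 0,"ay": 0,"az": 0,"gripper": 0},
  ],
)

```text
clock: 2.83
position: [0.4633, -0.2705, 0.197]
ee_rot: [0.183, 0.983, 0.0, -0.0]
ft_force: [-0.7, 0.4, -0.4]
grip_width: 0.999
grasp_force: 0.0
```

```bash
python3 - <<'E'
from workcell import *
from h import *
c=camera("wrist");im=c["color"].copy();go(get_obs(),[.466,-.276,.03],69)
m=notblue(im).astype(np.uint8)
n,l,s,ce=cv2.connectedComponentsWithStats(m)
for i in range(1,n):
    if s[i,4]>200: print(i,s[i].tolist(),ce[i].round(1),ray(c,ce[i],.03)[:2].round(4))
for nm,p in dict(hs=(.466,-.276,.04),tr=(.459,-.389,.04)).items(): print(nm,proj(c,p).round(1))
cv2.imwrite("pics/w2.png",im[:,:,::-1])
E
```

```text
shift mm [ -4.5  -4.7 167.1] az -0.0 rows>= 4.2 yaw now 69.0 tilt 0.05 pos [ 0.4635 -0.2701  0.1971]
1 [0, 0, 512, 384, 82851] [185.  221.6] [ 0.4873 -0.3582]
2 [461, 37, 51, 79, 2401] [492.9  83. ] [ 0.4638 -0.0366]
3 [362, 95, 46, 34, 1251] [384.9 110.6] [ 0.4522 -0.1353]
4 [230, 150, 45, 50, 1849] [251.8 173.1] [ 0.4637 -0.2742]
5 [117, 182, 61, 48, 1910] [147.7 205.1] [ 0.4567 -0.3863]
6 [500, 200, 12, 36, 308] [506.6 217.9] [ 0.604  -0.0435]
7 [281, 266, 41, 49, 1542] [300.9 290. ] [ 0.6096 -0.2714]
hs [250.8 178.5]
tr [143.  211.4]
```

View pics/w2.png

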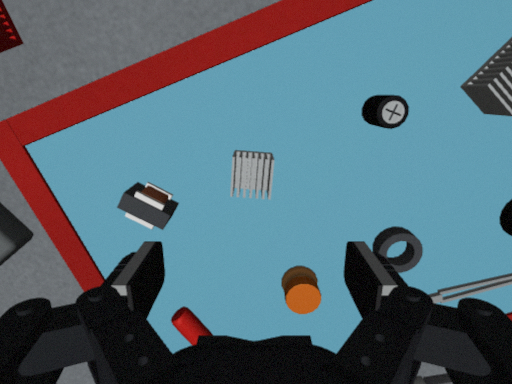

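Heat sink top-face centre at (252,178), square to the fingers; thin capacitor (385,110), ring (398,249), transformer (148,205), orange decoy (301,295). Descend and grasp.

apply_moves(
  rows=[
    {"x": -4.1,"y": -3.8,"z": 35,"ax": 0,"ay": 0,"az": 0,"gripper": 0},
    {"x": 0,"y": 0,"z": 35,"ax": 0,"ay": 0,"az": 0,"gripper": 0},
    {"x": 0,"y": 0,"z": 35,"ax": 0,"ay": 0,"az": 0,"gripper": 0},
    {"x": 0,"y": 0,"z": 35,"ax": 0,"ay": 0,"az": 0,"gripper": 0},
    {"x": 0,"y": 0,"z": 20,"ax": 0,"ay": 0,"az": 0,"gripper": 0},
  ],
  newtons=50,
)

```text
clock: 3.3
position: [0.4645, -0.2739, 0.0339]
ee_rot: [0.182, 0.983, 0.001, -0.002]
ft_force: [-0.5, -0.1, 0.4]
grip_width: 1.0
grasp_force: 0.0
```

apply_moves(
  rows=[
    {"x": 0,"y": 0,"z": 11,"ax": 0,"ay": 0,"az": 0,"gripper": 0},
    {"x": 0,"y": 0,"z": 0,"ax": 0,"ay": 0,"az": 0,"gripper": 0},
    {"x": 0,"y": 0,"z": 0,"ax": 0,"ay": 0,"az": 0,"gripper": 1},
    {"x": 0,"y": 0,"z": 0,"ax": 0,"ay": 0,"az": 0,"gripper": 1},
    {"x": 0,"y": 0,"z": 0,"ax": 0,"ay": 0,"az": 0,"gripper": 1},
  ],
)

```text
clock: 3.72
position: [0.4665, -0.277, 0.0279]
ee_rot: [0.182, 0.983, -0.0, 0.001]
ft_force: [1.0, 0.5, 0.0]
grip_width: 0.601
grasp_force: 0.0
```

apply_moves(
  rows=[
    {"x": 0,"y": 0,"z": 0,"ax": 0,"ay": 0,"az": 0,"gripper": 1},
    {"x": 0,"y": 0,"z": 0,"ax": 0,"ay": 0,"az": 0,"gripper": 1},
    {"x": 0,"y": 0,"z": 0,"ax": 0,"ay": 0,"az": 0,"gripper": 1},
    {"x": 0,"y": 0,"z": 0,"ax": 0,"ay": 0,"az": 0,"gripper": 1},
  ],
)

```text
clock: 4.05
position: [0.4664, -0.2769, 0.0279]
ee_rot: [0.182, 0.983, 0.0, 0.001]
ft_force: [-2.3, 2.0, 10.0]
grip_width: 0.459
grasp_force: 49.4
```

apply_moves(
  rows=[
    {"x": 0,"y": 0,"z": -15,"ax": 0,"ay": 0,"az": 0,"gripper": 1},
    {"x": 0,"y": 0,"z": -25,"ax": 0,"ay": 0,"az": 0,"gripper": 1},
    {"x": 0,"y": 0,"z": -30,"ax": 0,"ay": 0,"az": 0,"gripper": 1},
    {"x": 0,"y": 0,"z": -30,"ax": 0,"ay": 0,"az": 0,"gripper": 1},
    {"x": 0,"y": 0,"z": 0,"ax": 0,"ay": 0,"az": -6.5,"gripper": 1},
  ],
)

```text
clock: 4.47
position: [0.4678, -0.2785, 0.1324]
ee_rot: [0.128, 0.992, -0.001, 0.004]
ft_force: [1.1, -0.9, -1.6]
grip_width: 0.457
grasp_force: 50.8
```

apply_moves(
  rows=[
    {"x": 0,"y": 0,"z": 0,"ax": 0,"ay": 0,"az": -7,"gripper": 1},
    {"x": 0,"y": 0,"z": 0,"ax": 0,"ay": 0,"az": -7,"gripper": 1},
    {"x": 0,"y": 0,"z": 0,"ax": 0,"ay": 0,"az": -7,"gripper": 1},
    {"x": 0,"y": 0,"z": 0,"ax": 0,"ay": 0,"az": 0,"gripper": 1},
  ],
)

```text
clock: 4.8
position: [0.4654, -0.2769, 0.1269]
ee_rot: [-0.059, 0.998, -0.0, 0.001]
ft_force: [0.1, -0.0, -0.9]
grip_width: 0.461
grasp_force: 50.7
```

```bash
python3 - <<'E'
from workcell import *
from h import *
go(get_obs(),[.5124,.1793,.128],96.5)
E
```

```text
shift mm [-100.6  447.4   -1. ] az 0.3 rows>= 11.5 yaw now 96.8 tilt 0.06 pos [ 0.4654 -0.2769  0.1269]
```

apply_moves(
  rows=[
    {"x": -5,"y": 22,"z": 0,"ax": 0,"ay": 0,"az": 0,"gripper": 1},
    {"x": -8,"y": 36,"z": 0,"ax": 0,"ay": 0,"az": 0,"gripper": 1},
    {"x": -8,"y": 36,"z": 0,"ax": 0,"ay": 0,"az": 0,"gripper": 1},
    {"x": -8,"y": 36,"z": 0,"ax": 0,"ay": 0,"az": 0,"gripper": 1},
    {"x": -8,"y": 36,"z": 0,"ax": 0,"ay": 0,"az": 0,"gripper": 1},
  ],
)

```text
clock: 5.22
position: [0.4833, -0.1061, 0.1268]
ee_rot: [-0.054, 0.999, 0.0, 0.0]
ft_force: [0.7, -0.2, -0.0]
grip_width: 0.458
grasp_force: 50.6
```

apply_moves(
  rows=[
    {"x": -8,"y": 36,"z": 0,"ax": 0,"ay": 0,"az": 0,"gripper": 1},
    {"x": -8,"y": 36,"z": 0,"ax": 0,"ay": 0,"az": 0,"gripper": 1},
    {"x": -8,"y": 36,"z": 0,"ax": 0,"ay": 0,"az": 0,"gripper": 1},
    {"x": -8,"y": 36,"z": 0,"ax": 0,"ay": 0,"az": 0,"gripper": 1},
    {"x": -8,"y": 36,"z": 0,"ax": 0,"ay": 0,"az": 0,"gripper": 1},
  ],
)

```text
clock: 5.63
position: [0.5028, 0.0775, 0.1269]
ee_rot: [-0.054, 0.999, 0.0, 0.0]
ft_force: [1.4, -0.5, 0.1]
grip_width: 0.459
grasp_force: 50.6
```

apply_moves(
  rows=[
    {"x": -8,"y": 36,"z": 0,"ax": 0,"ay": 0,"az": 0,"gripper": 1},
    {"x": -8,"y": 36,"z": 0,"ax": 0,"ay": 0,"az": 0,"gripper": 1},
    {"x": -7.6,"y": 29.4,"z": 0,"ax": 0,"ay": 0,"az": 0,"gripper": 1},
    {"x": 0,"y": 0,"z": 0,"ax": 0,"ay": 0,"az": 0,"gripper": 1},
    {"x": 0,"y": 0,"z": 0,"ax": 0,"ay": 0,"az": 0,"gripper": 1},
  ],
)

```text
clock: 6.05
position: [0.5146, 0.181, 0.1264]
ee_rot: [-0.056, 0.998, 0.0, 0.0]
ft_force: [-0.5, -1.0, -2.0]
grip_width: 0.46
grasp_force: 50.6
```

```bash
python3 - <<'E'
from workcell import *
from h import *
go(get_obs(),[.5124,.1793,.035],96.5)
c=camera("wrist");im=c["color"]
print("sq",proj(c,(.5124,.1793,.017)).round(1))
cv2.imwrite("pics/w3.png",im[:,:,::-1])
E
```

```text
shift mm [ 2.4 -1.4 91.4] az -0.1 rows>= 2.3 yaw now 96.4 tilt 0.01 pos [0.5146 0.181  0.1264]
sq [253.9 186.1]
```

View pics/w3.png

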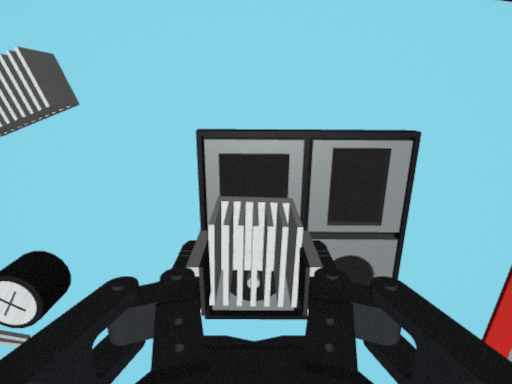

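Heat sink held level with fins at (255,255), square pocket centre at (254,186), where predicted. Lower and release.

apply_moves(
  rows=[
    {"x": 2.4,"y": -1.4,"z": 30,"ax": 0,"ay": 0,"az": 0,"gripper": 1},
    {"x": 0,"y": 0,"z": 30,"ax": 0,"ay": 0,"az": 0,"gripper": 1},
    {"x": 0,"y": 0,"z": 20,"ax": 0,"ay": 0,"az": 0,"gripper": 1},
    {"x": 0,"y": 0,"z": 7,"ax": 0,"ay": 0,"az": 0,"gripper": 1},
    {"x": 0,"y": 0,"z": 3,"ax": 0,"ay": 0,"az": 0,"gripper": 1},
  ],
)

```text
clock: 6.52
position: [0.5121, 0.1758, 0.0354]
ee_rot: [-0.055, 0.998, -0.001, -0.001]
ft_force: [0.2, -0.7, -1.2]
grip_width: 0.463
grasp_force: 50.6
```

apply_moves(
  rows=[
    {"x": 0,"y": 0,"z": 0.5,"ax": 0,"ay": 0,"az": 0,"gripper": 1},
    {"x": 0,"y": 0,"z": 0,"ax": 0,"ay": 0,"az": 0,"gripper": 1},
    {"x": 0,"y": 0,"z": 0,"ax": 0,"ay": 0,"az": 0,"gripper": 1},
  ],
)

```text
clock: 6.77
position: [0.5135, 0.1776, 0.0372]
ee_rot: [-0.056, 0.998, 0.0, 0.001]
ft_force: [-0.1, 0.7, -1.8]
grip_width: 0.462
grasp_force: 50.6
```

apply_moves(
  rows=[
    {"x": 0,"y": 1.5,"z": 2,"ax": 0,"ay": 0,"az": 0,"gripper": 1},
    {"x": 0,"y": 0,"z": 0,"ax": 0,"ay": 0,"az": 0,"gripper": 1},
    {"x": 0,"y": 0,"z": 0,"ax": 0,"ay": 0,"az": 0,"gripper": 0.25},
    {"x": 0,"y": 0,"z": 0,"ax": 0,"ay": 0,"az": 0,"gripper": 0.25},
    {"x": 0,"y": 0,"z": 0,"ax": 0,"ay": 0,"az": 0,"gripper": 0.25},
  ],
)

```text
clock: 7.18
position: [0.5124, 0.1792, 0.0339]
ee_rot: [-0.057, 0.998, 0.0, 0.0]
ft_force: [-0.5, 0.8, 0.8]
grip_width: 0.748
grasp_force: 0.0
```

apply_moves(
  rows=[
    {"x": 0,"y": 0,"z": 0,"ax": 0,"ay": 0,"az": 0,"gripper": 0.25},
    {"x": 0,"y": 0,"z": -25,"ax": 0,"ay": 0,"az": 0,"gripper": 0.25},
    {"x": 0,"y": 0,"z": -40,"ax": 0,"ay": 0,"az": 0,"gripper": 0.25},
    {"x": 0,"y": 0,"z": -40,"ax": 0,"ay": 0,"az": 0,"gripper": 0},
    {"x": 0,"y": 0,"z": -10,"ax": 0,"ay": 0,"az": 0,"gripper": 0},
  ],
)

```text
clock: 7.6
position: [0.5149, 0.1798, 0.1549]
ee_rot: [-0.056, 0.998, 0.002, 0.004]
ft_force: [0.8, 0.2, 1.6]
grip_width: 0.998
grasp_force: 0.0
```

```bash
python3 - <<'E'
from workcell import *
from h import *
c=camera("wrist");im=c["color"]
o=get_obs();go(o,[.453,-.134,.15],96.5)
cv2.imwrite("pics/w4.png",im[:,:,::-1])
E
```

```text
shift mm [  97.  -305.     2.8] az -0.0 rows>= 8.0 yaw now 96.5 tilt 0.48 pos [0.515  0.18   0.1545]
```

View pics/w4.png

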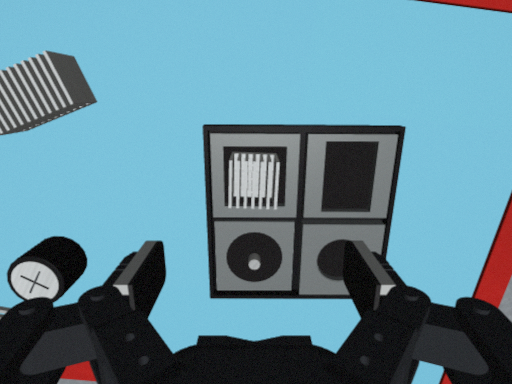

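Heat sink sits in its pocket at (255,180). Next, the thin capacitor.

apply_moves(
  rows=[
    {"x": 10.8,"y": -34,"z": 0,"ax": 0,"ay": 0,"az": 0,"gripper": 0},
    {"x": 10.8,"y": -34,"z": 0,"ax": 0,"ay": 0,"az": 0,"gripper": 0},
    {"x": 10.8,"y": -34,"z": 0,"ax": 0,"ay": 0,"az": 0,"gripper": 0},
    {"x": 10.8,"y": -34,"z": 0,"ax": 0,"ay": 0,"az": 0,"gripper": 0},
    {"x": 10.8,"y": -34,"z": 0,"ax": 0,"ay": 0,"az": 0,"gripper": 0},
  ],
)

```text
clock: 8.07
position: [0.4772, 0.0025, 0.1484]
ee_rot: [-0.057, 0.998, 0.0, -0.0]
ft_force: [0.6, -0.0, 0.6]
grip_width: 1.0
grasp_force: 0.0
```

apply_moves(
  rows=[
    {"x": 10.8,"y": -34,"z": 0,"ax": 0,"ay": 0,"az": 0,"gripper": 0},
    {"x": 10.8,"y": -34,"z": 0,"ax": 0,"ay": 0,"az": 0,"gripper": 0},
    {"x": 10.8,"y": -34,"z": 0,"ax": 0,"ay": 0,"az": 0,"gripper": 0},
    {"x": 10.8,"y": -33,"z": 0,"ax": 0,"ay": 0,"az": 0,"gripper": 0},
    {"x": 0,"y": 0,"z": 0,"ax": 0,"ay": 0,"az": 0,"gripper": 0},
  ],
)

```text
clock: 8.48
position: [0.4482, -0.1416, 0.1487]
ee_rot: [-0.052, 0.999, -0.001, -0.0]
ft_force: [-0.8, -0.2, -0.1]
grip_width: 0.999
grasp_force: 0.0
```

apply_moves(
  rows=[
    {"x": 0,"y": 0,"z": 0,"ax": 0,"ay": 0,"az": 0,"gripper": 0},
    {"x": 0,"y": 0,"z": 0,"ax": 0,"ay": 0,"az": 0,"gripper": 0},
  ],
)

```text
clock: 8.65
position: [0.4502, -0.1345, 0.1485]
ee_rot: [-0.056, 0.998, 0.0, -0.0]
ft_force: [1.4, -0.3, 0.8]
grip_width: 0.998
grasp_force: 0.0
```

```bash
python3 - <<'E'
from workcell import *
from h import *
c=camera("wrist");im=c["color"]
o=get_obs();go(o,[.453,-.134,.03],96.5)
print("pred top",proj(c,(.453,-.134,.044)).round(1))
g=(im.min(2)>140)&(im.max(2).astype(int)-im.min(2)<40)
n,l,s,ce=cv2.connectedComponentsWithStats(g.astype(np.uint8))
for i in range(1,n):
    if s[i,4]>60: print(s[i].tolist(),ce[i].round(1),ray(c,ce[i],.044)[:2].round(4))
m=notblue(im).astype(np.uint8)
n,l,s,ce=cv2.connectedComponentsWithStats(m)
for i in range(1,n):
    if s[i,4]>200: print(i,s[i].tolist(),ce[i].round(1),ray(c,ce[i],.025)[:2].round(4))
E
```

```text
shift mm [ -2.6  -0.3 118.5] az 0.0 rows>= 3.0 yaw now 96.5 tilt 0.03 pos [ 0.4504 -0.134   0.1485]
pred top [255.9 194. ]
[244, 183, 23, 23, 305] [255.3 194.2] [ 0.4532 -0.1345]
[440, 185, 10, 42, 78] [444.9 205.1] [0.4452 0.0201]
[433, 188, 10, 41, 74] [437.3 208.3] [0.4485 0.0147]
[425, 191, 11, 41, 74] [429.7 210.7] [0.4513 0.0092]
[417, 193, 11, 41, 73] [422.1 212.8] [0.4538 0.0035]
[409, 196, 12, 41, 74] [414.6 215.3] [ 0.4566 -0.0021]
[402, 198, 11, 41, 74] [407.2 217.8] [ 0.4595 -0.0076]
[395, 201, 11, 40, 73] [399.9 220.5] [ 0.4625 -0.013 ]
[387, 203, 12, 40, 73] [392.3 222.4] [ 0.4648 -0.0189]
[380, 206, 12, 40, 72] [385.2 225.9] [ 0.4686 -0.0239]
[372, 208, 13, 40, 75] [377.6 227.1] [ 0.4704 -0.03  ]
[365, 211, 12, 40, 72] [370.6 230.4] [ 0.474  -0.0351]
[114, 286, 12, 9, 66] [121.  289.5] [ 0.5549 -0.2428]
1 [0, 0, 512, 99, 34891] [294.4  35.9] [ 0.3315 -0.1187]
3 [238, 166, 36, 45, 1276] [255.2 188.3] [ 0.454  -0.1344]
5 [0, 173, 512, 211, 46047] [274.2 320.3] [ 0.5879 -0.1   ]
```

apply_moves(
  rows=[
    {"x": -2.8,"y": -0.7,"z": 30,"ax": 0,"ay": 0,"az": 0,"gripper": 0},
    {"x": 0,"y": 0,"z": 35,"ax": 0,"ay": 0,"az": 0,"gripper": 0},
    {"x": 0,"y": 0,"z": 30,"ax": 0,"ay": 0,"az": 0,"gripper": 0},
    {"x": 0,"y": 0,"z": 18,"ax": 0,"ay": 0,"az": 0,"gripper": 0},
    {"x": 0,"y": 0,"z": 8,"ax": 0,"ay": 0,"az": 0,"gripper": 0},
  ],
  newtons=40,
)

```text
clock: 9.12
position: [0.4517, -0.1338, 0.0251]
ee_rot: [-0.058, 0.998, 0.0, -0.002]
ft_force: [-0.6, -0.2, -0.2]
grip_width: 0.999
grasp_force: 0.0
```

apply_moves(
  rows=[
    {"x": 0,"y": 0,"z": 0,"ax": 0,"ay": 0,"az": 0,"gripper": 0},
    {"x": 0,"y": 0,"z": 0,"ax": 0,"ay": 0,"az": 0,"gripper": 1},
    {"x": 0,"y": 0,"z": 0,"ax": 0,"ay": 0,"az": 0,"gripper": 1},
    {"x": 0,"y": 0,"z": 0,"ax": 0,"ay": 0,"az": 0,"gripper": 1},
    {"x": 0,"y": 0,"z": 0,"ax": 0,"ay": 0,"az": 0,"gripper": 1},
  ],
)

```text
clock: 9.53
position: [0.4539, -0.1354, 0.0288]
ee_rot: [-0.057, 0.998, 0.0, 0.001]
ft_force: [0.7, -0.5, 0.1]
grip_width: 0.455
grasp_force: 0.0
```

apply_moves(
  rows=[
    {"x": 0,"y": 0,"z": 0,"ax": 0,"ay": 0,"az": 0,"gripper": 1},
    {"x": 0,"y": 0,"z": 0,"ax": 0,"ay": 0,"az": 0,"gripper": 1},
    {"x": 0,"y": 0,"z": 0,"ax": 0,"ay": 0,"az": 0,"gripper": 1},
  ],
)

```text
clock: 9.78
position: [0.4538, -0.1354, 0.0287]
ee_rot: [-0.056, 0.998, 0.0, 0.001]
ft_force: [-2.1, 1.9, 8.0]
grip_width: 0.336
grasp_force: 38.9
```

apply_moves(
  rows=[
    {"x": 0,"y": 0,"z": -15,"ax": 0,"ay": 0,"az": 0,"gripper": 1},
    {"x": 0,"y": 0,"z": -30,"ax": 0,"ay": 0,"az": 0,"gripper": 1},
    {"x": 0,"y": 0,"z": -35,"ax": 0,"ay": 0,"az": 0,"gripper": 1},
    {"x": 0,"y": 0,"z": -30,"ax": 0,"ay": 0,"az": 0,"gripper": 1},
    {"x": 0,"y": 0,"z": 0,"ax": 0,"ay": 0,"az": 0,"gripper": 1},
  ],
)

```text
clock: 10.2
position: [0.4561, -0.1363, 0.1435]
ee_rot: [-0.056, 0.998, -0.0, 0.004]
ft_force: [1.0, -0.4, -0.2]
grip_width: 0.343
grasp_force: 39.6
```

```bash
python3 - <<'E'
from workcell import *
from h import *
o=get_obs();go(o,[.5872,.2733,.135],96.5)
E
```

```text
shift mm [-176.1  392.3    9.7] az -0.1 rows>= 10.8 yaw now 96.4 tilt 0.51 pos [ 0.4561 -0.1363  0.1435]
```

apply_moves(
  rows=[
    {"x": -14.7,"y": 32.7,"z": 0,"ax": 0,"ay": 0,"az": 0,"gripper": 1},
    {"x": -14.7,"y": 32.7,"z": 0,"ax": 0,"ay": 0,"az": 0,"gripper": 1},
    {"x": -14.7,"y": 32.7,"z": 0,"ax": 0,"ay": 0,"az": 0,"gripper": 1},
    {"x": -14.7,"y": 32.7,"z": 0,"ax": 0,"ay": 0,"az": 0,"gripper": 1},
    {"x": -14.7,"y": 32.7,"z": 0,"ax": 0,"ay": 0,"az": 0,"gripper": 1},
  ],
)

```text
clock: 10.62
position: [0.5079, 0.037, 0.1378]
ee_rot: [-0.056, 0.998, 0.0, 0.0]
ft_force: [0.6, -1.1, -0.4]
grip_width: 0.343
grasp_force: 39.7
```

apply_moves(
  rows=[
    {"x": -14.7,"y": 32.7,"z": 0,"ax": 0,"ay": 0,"az": 0,"gripper": 1},
    {"x": -14.7,"y": 32.7,"z": 0,"ax": 0,"ay": 0,"az": 0,"gripper": 1},
    {"x": -14.7,"y": 32.7,"z": 0,"ax": 0,"ay": 0,"az": 0,"gripper": 1},
    {"x": -14.7,"y": 32.7,"z": 0,"ax": 0,"ay": 0,"az": 0,"gripper": 1},
    {"x": -14.7,"y": 32.7,"z": 0,"ax": 0,"ay": 0,"az": 0,"gripper": 1},
  ],
)

```text
clock: 11.03
position: [0.5625, 0.2078, 0.1376]
ee_rot: [-0.056, 0.998, 0.0, 0.0]
ft_force: [0.4, -1.0, 0.3]
grip_width: 0.338
grasp_force: 39.7
```

apply_moves(
  rows=[
    {"x": -14.7,"y": 32.7,"z": 0,"ax": 0,"ay": 0,"az": 0,"gripper": 1},
    {"x": -14.7,"y": 32.7,"z": 0,"ax": 0,"ay": 0,"az": 0,"gripper": 1},
    {"x": 0,"y": 0,"z": 0,"ax": 0,"ay": 0,"az": 0,"gripper": 1},
    {"x": 0,"y": 0,"z": 0,"ax": 0,"ay": 0,"az": 0,"gripper": 1},
    {"x": 0,"y": 0,"z": 0,"ax": 0,"ay": 0,"az": 0,"gripper": 1},
  ],
)

```text
clock: 11.45
position: [0.5841, 0.2736, 0.1373]
ee_rot: [-0.056, 0.998, -0.0, -0.0]
ft_force: [-0.2, 1.0, -0.7]
grip_width: 0.331
grasp_force: 39.7
```

```bash
python3 - <<'E'
from workcell import *
from h import *
o=get_obs();go(o,[.5872,.2733,.0365],96.5)
E
```

```text
shift mm [ -3.1  -0.5 100.8] az -0.0 rows>= 2.5 yaw now 96.5 tilt 0.06 pos [0.5841 0.2736 0.1373]
```

apply_moves(
  rows=[
    {"x": -3.1,"y": -0.5,"z": 30,"ax": 0,"ay": 0,"az": 0,"gripper": 1},
    {"x": 0,"y": 0,"z": 32,"ax": 0,"ay": 0,"az": 0,"gripper": 1},
    {"x": 0,"y": 0,"z": 23,"ax": 0,"ay": 0,"az": 0,"gripper": 1},
    {"x": 0,"y": 0,"z": 8,"ax": 0,"ay": 0,"az": 0,"gripper": 1},
    {"x": 0,"y": 0,"z": 4,"ax": 0,"ay": 0,"az": 0,"gripper": 1},
  ],
)

```text
clock: 11.87
position: [0.5866, 0.2724, 0.0396]
ee_rot: [-0.056, 0.998, -0.001, -0.001]
ft_force: [-0.2, 0.4, 0.1]
grip_width: 0.33
grasp_force: 39.7
```

apply_moves(
  rows=[
    {"x": 0,"y": 0,"z": 2,"ax": 0,"ay": 0,"az": 0,"gripper": 1},
    {"x": 0,"y": 0,"z": 0,"ax": 0,"ay": 0,"az": 0,"gripper": 1},
    {"x": 0,"y": 0,"z": 0,"ax": 0,"ay": 0,"az": 0,"gripper": 1},
  ],
)

```text
clock: 12.12
position: [0.5882, 0.2744, 0.0405]
ee_rot: [-0.056, 0.998, 0.001, 0.001]
ft_force: [0.2, 0.4, 0.2]
grip_width: 0.338
grasp_force: 39.7
```

apply_moves(
  rows=[
    {"x": 0,"y": 0,"z": 3,"ax": 0,"ay": 0,"az": 0,"gripper": 1},
    {"x": 0,"y": 0,"z": 1.3,"ax": 0,"ay": 0,"az": 0,"gripper": 1},
    {"x": 0,"y": 0,"z": 0,"ax": 0,"ay": 0,"az": 0,"gripper": 1},
    {"x": 0,"y": 0,"z": 0,"ax": 0,"ay": 0,"az": 0,"gripper": 1},
  ],
)

```text
clock: 12.45
position: [0.5879, 0.2746, 0.0359]
ee_rot: [-0.056, 0.998, 0.0, 0.001]
ft_force: [-1.7, -0.4, 6.9]
grip_width: 0.338
grasp_force: 40.4
```

apply_moves(
  rows=[
    {"x": 0,"y": 0,"z": 0,"ax": 0,"ay": 0,"az": 0,"gripper": 0.35},
    {"x": 0,"y": 0,"z": 0,"ax": 0,"ay": 0,"az": 0,"gripper": 0.35},
    {"x": 0,"y": 0,"z": 0,"ax": 0,"ay": 0,"az": 0,"gripper": 0.35},
    {"x": 0,"y": 0,"z": 0,"ax": 0,"ay": 0,"az": 0,"gripper": 0.35},
    {"x": 0,"y": 0,"z": 0,"ax": 0,"ay": 0,"az": 0,"gripper": 0.35},
  ],
)

```text
clock: 12.87
position: [0.5872, 0.2742, 0.0344]
ee_rot: [-0.056, 0.998, -0.0, -0.0]
ft_force: [0.4, 0.4, -0.1]
grip_width: 0.65
grasp_force: 0.0
```

apply_moves(
  rows=[
    {"x": 0,"y": 0,"z": -25,"ax": 0,"ay": 0,"az": 0,"gripper": 0.35},
    {"x": 0,"y": 0,"z": -40,"ax": 0,"ay": 0,"az": 0,"gripper": 0.35},
    {"x": 0,"y": 0,"z": -40,"ax": 0,"ay": 0,"az": 0,"gripper": 0},
    {"x": 0,"y": 0,"z": -10,"ax": 0,"ay": 0,"az": 0,"gripper": 0},
    {"x": 0,"y": 0,"z": 0,"ax": 0,"ay": 0,"az": 0,"gripper": 0},
  ],
)

```text
clock: 13.28
position: [0.5893, 0.2751, 0.1542]
ee_rot: [-0.056, 0.998, 0.002, 0.003]
ft_force: [-0.6, 1.1, 0.7]
grip_width: 0.995
grasp_force: 0.0
```

```bash
python3 - <<'E'
from workcell import *
from h import *
c=camera("wrist");im=c["color"]
o=get_obs();go(o,[.609,-.153,.15],96.5)
print(proj(c,(.5872,.2733,.051)).round(1))
cv2.imwrite("pics/w5.png",im[:,:,::-1])
E
```

```text
shift mm [  27.6 -427.3    0.7] az -0.0 rows>= 10.7 yaw now 96.5 tilt 0.21 pos [0.5882 0.2746 0.1515]
[253.4 187.5]
```

View pics/w5.png

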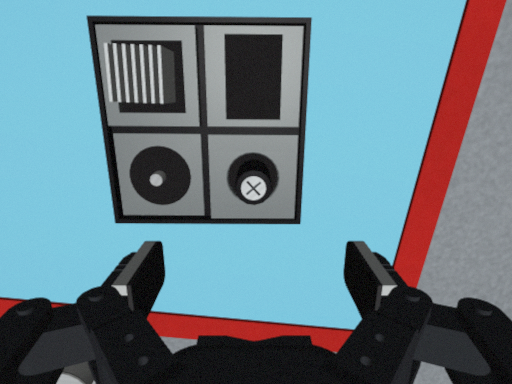

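Thin capacitor stands centred in the round pocket (top at 253,188). Next, the ring.

apply_moves(
  rows=[
    {"x": 2.3,"y": -35.6,"z": 0,"ax": 0,"ay": 0,"az": 0,"gripper": 0},
    {"x": 2.3,"y": -35.6,"z": 0,"ax": 0,"ay": 0,"az": 0,"gripper": 0},
    {"x": 2.3,"y": -35.6,"z": 0,"ax": 0,"ay": 0,"az": 0,"gripper": 0},
    {"x": 2.3,"y": -35.6,"z": 0,"ax": 0,"ay": 0,"az": 0,"gripper": 0},
    {"x": 2.3,"y": -35.6,"z": 0,"ax": 0,"ay": 0,"az": 0,"gripper": 0},
  ],
)

```text
clock: 13.75
position: [0.5949, 0.0943, 0.1479]
ee_rot: [-0.057, 0.998, -0.0, -0.001]
ft_force: [0.4, -0.2, -0.3]
grip_width: 1.002
grasp_force: 0.0
```

apply_moves(
  rows=[
    {"x": 2.3,"y": -35.6,"z": 0,"ax": 0,"ay": 0,"az": 0,"gripper": 0},
    {"x": 2.3,"y": -35.6,"z": 0,"ax": 0,"ay": 0,"az": 0,"gripper": 0},
    {"x": 2.3,"y": -35.6,"z": 0,"ax": 0,"ay": 0,"az": 0,"gripper": 0},
    {"x": 2.3,"y": -35.6,"z": 0,"ax": 0,"ay": 0,"az": 0,"gripper": 0},
    {"x": 2.3,"y": -35.6,"z": 0,"ax": 0,"ay": 0,"az": 0,"gripper": 0},
  ],
)

```text
clock: 14.17
position: [0.6036, -0.0837, 0.148]
ee_rot: [-0.057, 0.998, 0.0, -0.001]
ft_force: [1.2, 0.3, -0.0]
grip_width: 0.999
grasp_force: 0.0
```

apply_moves(
  rows=[
    {"x": 2.3,"y": -35.6,"z": 0,"ax": 0,"ay": 0,"az": 0,"gripper": 0},
    {"x": 2.3,"y": -35.6,"z": 0,"ax": 0,"ay": 0,"az": 0,"gripper": 0},
    {"x": 0,"y": 0,"z": 0,"ax": 0,"ay": 0,"az": 0,"gripper": 0},
    {"x": 0,"y": 0,"z": 0,"ax": 0,"ay": 0,"az": 0,"gripper": 0},
    {"x": 0,"y": 0,"z": 0,"ax": 0,"ay": 0,"az": 0,"gripper": 0},
  ],
)

```text
clock: 14.58
position: [0.6075, -0.1526, 0.1481]
ee_rot: [-0.056, 0.998, 0.0, -0.001]
ft_force: [-0.1, 0.4, -0.5]
grip_width: 0.999
grasp_force: 0.0
```

```bash
python3 - <<'E'
from workcell import *
from h import *
c=camera("wrist");im=c["color"]
p=proj(c,(.609,-.153,.022));print("pred top",p.round(1))
m=notblue(im).astype(np.uint8)
cs,hi=cv2.findContours(m,cv2.RETR_CCOMP,cv2.CHAIN_APPROX_NONE)
for k,q in enumerate(cs):
    (u,v)=q.mean(0)[0]
    if cv2.contourArea(q)>250 and abs(u-p[0])<60 and abs(v-p[1])<60:
        e=cv2.fitEllipse(q);print("hole" if hi[0][k][3]>=0 else "outer",np.round(e[0],1),np.round(e[1],1),ray(c,e[0],.012)[:2].round(4))
go(get_obs(),[.609,-.153,.018],96.5)
E
```

```text
pred top [254.7 185.1]
outer [253.3 183.9] [54.8 56.4] [ 0.6109 -0.154 ]
hole [253.3 182.9] [28.2 32.9] [ 0.6099 -0.1541]
shift mm [ -1.2  -1.6 130.4] az 0.1 rows>= 3.3 yaw now 96.6 tilt 0.11 pos [ 0.6078 -0.1517  0.1484]
```

apply_moves(
  rows=[
    {"x": -1.9,"y": -2.5,"z": 30,"ax": 0,"ay": 0,"az": 0,"gripper": 0},
    {"x": 0,"y": 0,"z": 35,"ax": 0,"ay": 0,"az": 0,"gripper": 0},
    {"x": 0,"y": 0,"z": 33,"ax": 0,"ay": 0,"az": 0,"gripper": 0},
    {"x": 0,"y": 0,"z": 20,"ax": 0,"ay": 0,"az": 0,"gripper": 0},
    {"x": 0,"y": 0,"z": 10,"ax": 0,"ay": 0,"az": 0,"gripper": 0},
  ],
  newtons=40,
)

```text
clock: 15.05
position: [0.6084, -0.153, 0.0178]
ee_rot: [-0.058, 0.998, 0.001, -0.002]
ft_force: [-0.7, -0.5, 0.4]
grip_width: 1.002
grasp_force: 0.0
```

apply_moves(
  rows=[
    {"x": 0,"y": 0,"z": 0,"ax": 0,"ay": 0,"az": 0,"gripper": 0},
    {"x": 0,"y": 0,"z": 0,"ax": 0,"ay": 0,"az": 0,"gripper": 0},
  ],
)

```text
clock: 15.22
position: [0.6106, -0.1548, 0.022]
ee_rot: [-0.057, 0.998, 0.0, 0.0]
ft_force: [-0.1, -0.8, -0.0]
grip_width: 1.005
grasp_force: 0.0
```

apply_moves(
  rows=[
    {"x": 0,"y": 0,"z": 4,"ax": 0,"ay": 0,"az": 0,"gripper": 0},
    {"x": 0,"y": 0,"z": 0,"ax": 0,"ay": 0,"az": 0,"gripper": 1},
    {"x": 0,"y": 0,"z": 0,"ax": 0,"ay": 0,"az": 0,"gripper": 1},
    {"x": 0,"y": 0,"z": 0,"ax": 0,"ay": 0,"az": 0,"gripper": 1},
    {"x": 0,"y": 0,"z": 0,"ax": 0,"ay": 0,"az": 0,"gripper": 1},
  ],
)

```text
clock: 15.63
position: [0.6107, -0.1556, 0.0188]
ee_rot: [-0.057, 0.998, 0.0, 0.001]
ft_force: [-2.5, 2.0, 6.8]
grip_width: 0.567
grasp_force: 40.1
```

apply_moves(
  rows=[
    {"x": 0,"y": 0,"z": 0,"ax": 0,"ay": 0,"az": 0,"gripper": 1},
    {"x": 0,"y": 0,"z": 0,"ax": 0,"ay": 0,"az": 0,"gripper": 1},
    {"x": 0,"y": 0,"z": 0,"ax": 0,"ay": 0,"az": 0,"gripper": 1},
  ],
)

```text
clock: 15.88
position: [0.6107, -0.1556, 0.0188]
ee_rot: [-0.057, 0.998, 0.0, 0.001]
ft_force: [-2.6, 1.7, 9.5]
grip_width: 0.57
grasp_force: 40.1
```

apply_moves(
  rows=[
    {"x": 0,"y": 0,"z": -15,"ax": 0,"ay": 0,"az": 0,"gripper": 1},
    {"x": 0,"y": 0,"z": -30,"ax": 0,"ay": 0,"az": 0,"gripper": 1},
    {"x": 0,"y": 0,"z": -35,"ax": 0,"ay": 0,"az": 0,"gripper": 1},
    {"x": 0,"y": 0,"z": -30,"ax": 0,"ay": 0,"az": 0,"gripper": 1},
    {"x": 0,"y": 0,"z": 0,"ax": 0,"ay": 0,"az": 0,"gripper": 1},
  ],
)

```text
clock: 16.3
position: [0.6133, -0.1569, 0.1346]
ee_rot: [-0.056, 0.998, -0.001, 0.005]
ft_force: [0.4, 0.1, 0.5]
grip_width: 0.567
grasp_force: 41.6
```

```bash
python3 - <<'E'
from workcell import *
from h import *
c=camera("wrist");im=c["color"];cv2.imwrite("pics/w6.png",im[150:384,100:412,::-1])
o=get_obs();go(o,[.5968,.1889,.125],96.5)
E
```

```text
shift mm [-23.4 344.8   6.2] az -0.0 rows>= 8.6 yaw now 96.5 tilt 0.39 pos [ 0.6123 -0.1563  0.1315]
```

View pics/w6.png

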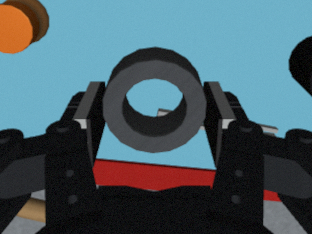

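Ring held level across its middle. Carry it to the post.

apply_moves(
  rows=[
    {"x": -2.3,"y": 34.5,"z": 0,"ax": 0,"ay": 0,"az": 0,"gripper": 1},
    {"x": -2.3,"y": 34.5,"z": 0,"ax": 0,"ay": 0,"az": 0,"gripper": 1},
    {"x": -2.3,"y": 34.5,"z": 0,"ax": 0,"ay": 0,"az": 0,"gripper": 1},
    {"x": -2.3,"y": 34.5,"z": 0,"ax": 0,"ay": 0,"az": 0,"gripper": 1},
    {"x": -2.3,"y": 34.5,"z": 0,"ax": 0,"ay": 0,"az": 0,"gripper": 1},
  ],
)

```text
clock: 16.77
position: [0.6013, 0.0186, 0.1266]
ee_rot: [-0.056, 0.998, 0.0, -0.001]
ft_force: [1.2, -0.8, -0.1]
grip_width: 0.567
grasp_force: 41.6
```

apply_moves(
  rows=[
    {"x": -2.3,"y": 34.5,"z": 0,"ax": 0,"ay": 0,"az": 0,"gripper": 1},
    {"x": -2.3,"y": 34.5,"z": 0,"ax": 0,"ay": 0,"az": 0,"gripper": 1},
    {"x": -2.3,"y": 34.5,"z": 0,"ax": 0,"ay": 0,"az": 0,"gripper": 1},
    {"x": -2.3,"y": 34.5,"z": 0,"ax": 0,"ay": 0,"az": 0,"gripper": 1},
    {"x": -2.3,"y": 34.3,"z": 0,"ax": 0,"ay": 0,"az": 0,"gripper": 1},
  ],
)

```text
clock: 17.18
position: [0.5933, 0.1911, 0.1266]
ee_rot: [-0.057, 0.998, -0.0, -0.001]
ft_force: [0.8, -0.8, -0.3]
grip_width: 0.567
grasp_force: 41.6
```

apply_moves(
  rows=[
    {"x": 0,"y": 0,"z": 0,"ax": 0,"ay": 0,"az": 0,"gripper": 1},
    {"x": 0,"y": 0,"z": 0,"ax": 0,"ay": 0,"az": 0,"gripper": 1},
    {"x": 0,"y": 0,"z": 0,"ax": 0,"ay": 0,"az": 0,"gripper": 1},
  ],
)

```text
clock: 17.43
position: [0.5938, 0.1889, 0.1267]
ee_rot: [-0.056, 0.998, -0.0, -0.001]
ft_force: [0.2, -0.4, -0.2]
grip_width: 0.566
grasp_force: 41.6
```

```bash
python3 - <<'E'
from workcell import *
from h import *
o=get_obs();go(o,[.5968,.1889,.028],96.5)
E
```

```text
shift mm [-3.1 -0.2 98.7] az -0.0 rows>= 2.5 yaw now 96.5 tilt 0.08 pos [0.5938 0.1889 0.1267]
```

apply_moves(
  rows=[
    {"x": -3.1,"y": 0,"z": 30,"ax": 0,"ay": 0,"az": 0,"gripper": 1},
    {"x": 0,"y": 0,"z": 30,"ax": 0,"ay": 0,"az": 0,"gripper": 1},
    {"x": 0,"y": 0,"z": 23,"ax": 0,"ay": 0,"az": 0,"gripper": 1},
    {"x": 0,"y": 0,"z": 10,"ax": 0,"ay": 0,"az": 0,"gripper": 1},
    {"x": 0,"y": 0,"z": 4,"ax": 0,"ay": 0,"az": 0,"gripper": 1},
  ],
)

```text
clock: 17.85
position: [0.5963, 0.1879, 0.0285]
ee_rot: [-0.055, 0.998, -0.001, -0.002]
ft_force: [1.1, -0.9, -1.2]
grip_width: 0.569
grasp_force: 41.6
```

apply_moves(
  rows=[
    {"x": 0,"y": 0,"z": 2,"ax": 0,"ay": 0,"az": 0,"gripper": 1},
    {"x": 0,"y": 0,"z": 1.5,"ax": 0,"ay": 0,"az": 0,"gripper": 1},
    {"x": 0,"y": 0,"z": 0,"ax": 0,"ay": 0,"az": 0,"gripper": 1},
    {"x": 0,"y": 0,"z": 0,"ax": 0,"ay": 0,"az": 0,"gripper": 1},
  ],
)

```text
clock: 18.18
position: [0.598, 0.1901, 0.0283]
ee_rot: [-0.056, 0.998, 0.0, 0.001]
ft_force: [0.6, 0.7, -1.1]
grip_width: 0.57
grasp_force: 41.6
```

Near the plate (0.5 mm). Release.

apply_moves(
  rows=[
    {"x": 0,"y": 0,"z": 0.6,"ax": 0,"ay": 0,"az": 0,"gripper": 1},
    {"x": 0,"y": 0,"z": 0,"ax": 0,"ay": 0,"az": 0,"gripper": 1},
    {"x": 0,"y": 0,"z": 0,"ax": 0,"ay": 0,"az": 0,"gripper": 0.25},
    {"x": 0,"y": 0,"z": 0,"ax": 0,"ay": 0,"az": 0,"gripper": 0.25},
    {"x": 0,"y": 0,"z": 0,"ax": 0,"ay": 0,"az": 0,"gripper": 0.25},
  ],
)

```text
clock: 18.6
position: [0.5973, 0.19, 0.0266]
ee_rot: [-0.057, 0.998, 0.0, 0.0]
ft_force: [-0.0, -0.2, 0.0]
grip_width: 0.75
grasp_force: 0.0
```

apply_moves(
  rows=[
    {"x": 0,"y": 0,"z": -25,"ax": 0,"ay": 0,"az": 0,"gripper": 0.25},
    {"x": 0,"y": 0,"z": -40,"ax": 0,"ay": 0,"az": 0,"gripper": 0.25},
    {"x": 0,"y": 0,"z": -40,"ax": 0,"ay": 0,"az": 0,"gripper": 0},
    {"x": 0,"y": 0,"z": -20,"ax": 0,"ay": 0,"az": 0,"gripper": 0},
    {"x": 0,"y": 0,"z": 0,"ax": 0,"ay": 0,"az": 0,"gripper": 0},
  ],
)

```text
clock: 19.02
position: [0.5999, 0.1906, 0.1574]
ee_rot: [-0.056, 0.998, 0.002, 0.004]
ft_force: [0.9, 0.8, -0.5]
grip_width: 0.999
grasp_force: 0.0
```

```bash
python3 - <<'E'
from workcell import *
from h import *
c=camera("wrist");im=c["color"]
o=get_obs();go(o,[.459,-.389,.17],133)
print(proj(c,(.5968,.1889,.031)).round(1))
cv2.imwrite("pics/w7.png",im[:,:,::-1])
E
```

```text
shift mm [ 204.1 -559.9  -17.6] az -36.5 rows>= 14.9 yaw now 96.5 tilt 0.3 pos [0.5987 0.1904 0.1544]
[253.6 178.4]
```

View pics/w7.png

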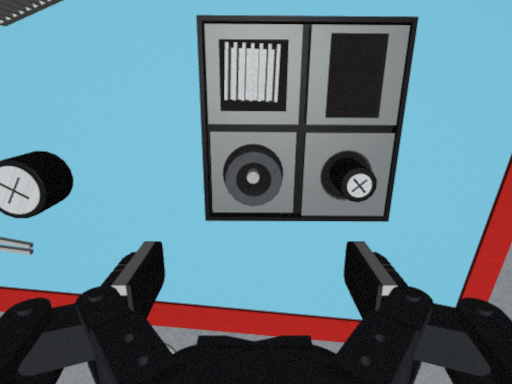

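Ring encircles the post (253,177). Finally the transformer.

apply_moves(
  rows=[
    {"x": 12.8,"y": -35,"z": -1,"ax": 0,"ay": 0,"az": 0,"gripper": 0},
    {"x": 12.8,"y": -35,"z": -1,"ax": 0,"ay": 0,"az": 0,"gripper": 0},
    {"x": 12.8,"y": -35,"z": -1,"ax": 0,"ay": 0,"az": 0,"gripper": 0},
    {"x": 12.8,"y": -35,"z": -1,"ax": 0,"ay": 0,"az": 0,"gripper": 0},
    {"x": 12.8,"y": -35,"z": -1,"ax": 0,"ay": 0,"az": 0,"gripper": 0},
  ],
)

```text
clock: 19.48
position: [0.552, 0.0072, 0.1551]
ee_rot: [-0.057, 0.998, -0.0, -0.001]
ft_force: [1.2, -0.2, 0.6]
grip_width: 1.0
grasp_force: 0.0
```

apply_moves(
  rows=[
    {"x": 12.8,"y": -35,"z": -1,"ax": 0,"ay": 0,"az": 0,"gripper": 0},
    {"x": 12.8,"y": -35,"z": -1,"ax": 0,"ay": 0,"az": 0,"gripper": 0},
    {"x": 12.8,"y": -35,"z": -1,"ax": 0,"ay": 0,"az": 0,"gripper": 0},
    {"x": 12.8,"y": -35,"z": -1,"ax": 0,"ay": 0,"az": 0,"gripper": 0},
    {"x": 12.8,"y": -35,"z": -1,"ax": 0,"ay": 0,"az": 0,"gripper": 0},
  ],
)

```text
clock: 19.9
position: [0.5081, -0.1737, 0.1603]
ee_rot: [-0.057, 0.998, 0.0, -0.001]
ft_force: [0.7, -0.7, 0.5]
grip_width: 1.003
grasp_force: 0.0
```

apply_moves(
  rows=[
    {"x": 12.8,"y": -35,"z": -1,"ax": 0,"ay": 0,"az": 0,"gripper": 0},
    {"x": 12.8,"y": -35,"z": -1,"ax": 0,"ay": 0,"az": 0,"gripper": 0},
    {"x": 12.8,"y": -35,"z": -1,"ax": 0,"ay": 0,"az": 0,"gripper": 0},
    {"x": 12.8,"y": -35,"z": -1,"ax": 0,"ay": 0,"az": 0,"gripper": 0},
    {"x": 12.8,"y": -35,"z": -1,"ax": 0,"ay": 0,"az": 0,"gripper": 0},
  ],
)

```text
clock: 20.32
position: [0.4644, -0.3546, 0.1652]
ee_rot: [-0.057, 0.998, 0.0, -0.001]
ft_force: [1.1, 0.2, 0.0]
grip_width: 0.996
grasp_force: 0.0
```

apply_moves(
  rows=[
    {"x": 12.8,"y": -35,"z": -1,"ax": 0,"ay": 0,"az": 0,"gripper": 0},
    {"x": 0,"y": 0,"z": 0,"ax": 0,"ay": 0,"az": -6,"gripper": 0},
    {"x": 0,"y": 0,"z": 0,"ax": 0,"ay": 0,"az": -6,"gripper": 0},
    {"x": 0,"y": 0,"z": 0,"ax": 0,"ay": 0,"az": -6,"gripper": 0},
    {"x": 0,"y": 0,"z": 0,"ax": 0,"ay": 0,"az": -6,"gripper": 0},
  ],
)

```text
clock: 20.73
position: [0.4543, -0.3881, 0.1587]
ee_rot: [-0.185, 0.983, 0.007, -0.006]
ft_force: [-1.6, -0.4, -1.6]
grip_width: 1.001
grasp_force: 0.0
```

apply_moves(
  rows=[
    {"x": 0,"y": 0,"z": 0,"ax": 0,"ay": 0,"az": -6,"gripper": 0},
    {"x": 0,"y": 0,"z": 0,"ax": 0,"ay": 0,"az": -6.5,"gripper": 0},
    {"x": 0,"y": 0,"z": 0,"ax": 0,"ay": 0,"az": 0,"gripper": 0},
    {"x": 0,"y": 0,"z": 0,"ax": 0,"ay": 0,"az": 0,"gripper": 0},
    {"x": 0,"y": 0,"z": 0,"ax": 0,"ay": 0,"az": 0,"gripper": 0},
  ],
)

```text
clock: 21.15
position: [0.4517, -0.3881, 0.1528]
ee_rot: [-0.227, 0.974, 0.011, -0.011]
ft_force: [-0.4, -0.6, 0.1]
grip_width: 1.001
grasp_force: 0.0
```

```bash
python3 - <<'E'
from workcell import *
from h import *
c=camera("wrist");im=c["color"]
go(get_obs(),[.459,-.389,.03],133)
for z in (.002,.04): print(proj(c,(.459,-.389,z)).round(1))
cv2.imwrite("pics/w8.png",cv2.resize(im[80:300,130:380],None,fx=3,fy=3/1.2)[:,:,::-1] if 0 else cv2.resize(im[100:290,140:390],None,fx=3,fy=3)[:,:,::-1])
E
```

```text
shift mm [ -7.8  -7.4 122.7] az -16.8 rows>= 3.1 yaw now 116.2 tilt 1.84 pos [ 0.4521 -0.3878  0.153 ]
[246.6 185.6]
[246.9 197.6]
```

View pics/w8.png

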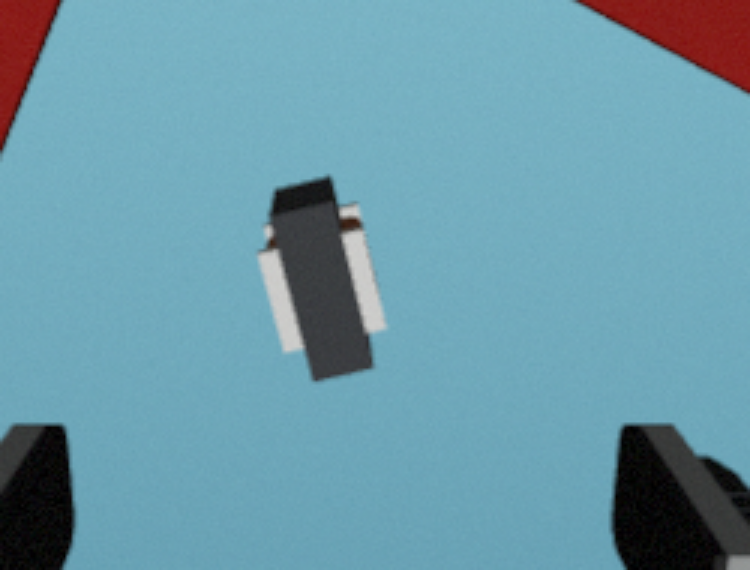

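Transformer top-face centre is at (248,197), as predicted, with its long axis ~15° off the fingers. The turn stopped short, so I'll check the joints.

```bash
python3 - <<'E'
from workcell import *
from h import *
o=get_obs();print(o["joint_pos"].round(3));go(o,[.459,-.389,.155],133)
c=camera("wrist")
P=[ray(c,(140+u/3,100+v/3),.04)[:2] for u,v in((275,215),(335,203),(372,367),(313,380))]
d=(P[2]+P[3]-P[0]-P[1])/2;print(np.mean(P,0).round(4),np.degrees(np.arctan2(d[1],d[0])).round(1),np.linalg.norm(d).round(4))
E
```

```text
[ 0.802  0.363 -0.212  1.617  0.082  1.203  2.6  ]
shift mm [-5.6 -4.  -2.2] az -16.8 rows>= 2.4 yaw now 116.2 tilt 1.84 pos [ 0.4521 -0.3878  0.153 ]
[ 0.4592 -0.3878] 38.2 0.0493
```

apply_moves(
  rows=[
    {"x": 0,"y": 0,"z": 0,"ax": 0,"ay": 0,"az": 7,"gripper": 0},
    {"x": 0,"y": 0,"z": 0,"ax": 0,"ay": 0,"az": 7,"gripper": 0},
    {"x": 0,"y": 0,"z": 0,"ax": 0,"ay": 0,"az": 7,"gripper": 0},
    {"x": 0,"y": 0,"z": 0,"ax": 0,"ay": 0,"az": 7,"gripper": 0},
    {"x": 0,"y": 0,"z": 0,"ax": 0,"ay": 0,"az": 7,"gripper": 0},
  ],
)

```text
clock: 21.67
position: [0.4531, -0.387, 0.1537]
ee_rot: [0.078, 0.997, 0.007, -0.014]
ft_force: [-0.5, -0.0, 0.4]
grip_width: 1.0
grasp_force: 0.0
```

apply_moves(
  rows=[
    {"x": 0,"y": 0,"z": 0,"ax": 0,"ay": 0,"az": 7,"gripper": 0},
    {"x": 0,"y": 0,"z": 0,"ax": 0,"ay": 0,"az": 7,"gripper": 0},
    {"x": 0,"y": 0,"z": 0,"ax": 0,"ay": 0,"az": 7,"gripper": 0},
    {"x": 0,"y": 0,"z": 0,"ax": 0,"ay": 0,"az": 7,"gripper": 0},
    {"x": 0,"y": 0,"z": 0,"ax": 0,"ay": 0,"az": 7,"gripper": 0},
  ],
)

```text
clock: 22.08
position: [0.4532, -0.3869, 0.1537]
ee_rot: [0.374, 0.927, 0.002, -0.015]
ft_force: [-0.0, -0.8, 0.0]
grip_width: 1.001
grasp_force: 0.0
```

apply_moves(
  rows=[
    {"x": 0,"y": 0,"z": 0,"ax": 0,"ay": 0,"az": 7,"gripper": 0},
    {"x": 0,"y": 0,"z": 0,"ax": 0,"ay": 0,"az": 7,"gripper": 0},
    {"x": 0,"y": 0,"z": 0,"ax": 0,"ay": 0,"az": 7,"gripper": 0},
    {"x": 0,"y": 0,"z": 0,"ax": 0,"ay": 0,"az": 7,"gripper": 0},
    {"x": 0,"y": 0,"z": 0,"ax": 0,"ay": 0,"az": 7,"gripper": 0},
  ],
)

```text
clock: 22.5
position: [0.4532, -0.3869, 0.1539]
ee_rot: [0.636, 0.772, -0.002, -0.015]
ft_force: [1.5, 0.0, -0.5]
grip_width: 1.004
grasp_force: 0.0
```

apply_moves(
  rows=[
    {"x": 0,"y": 0,"z": 0,"ax": 0,"ay": 0,"az": 7,"gripper": 0},
    {"x": 0,"y": 0,"z": 0,"ax": 0,"ay": 0,"az": 7,"gripper": 0},
    {"x": 0,"y": 0,"z": 0,"ax": 0,"ay": 0,"az": 7,"gripper": 0},
    {"x": 0,"y": 0,"z": 0,"ax": 0,"ay": 0,"az": 7,"gripper": 0},
    {"x": 0,"y": 0,"z": 0,"ax": 0,"ay": 0,"az": 7,"gripper": 0},
  ],
)

```text
clock: 22.92
position: [0.4533, -0.3869, 0.154]
ee_rot: [0.838, 0.545, -0.007, -0.014]
ft_force: [0.6, -0.1, -0.4]
grip_width: 1.001
grasp_force: 0.0
```

apply_moves(
  rows=[
    {"x": 0,"y": 0,"z": 0,"ax": 0,"ay": 0,"az": 7,"gripper": 0},
    {"x": 0,"y": 0,"z": 0,"ax": 0,"ay": 0,"az": 7,"gripper": 0},
    {"x": 0,"y": 0,"z": 0,"ax": 0,"ay": 0,"az": 7,"gripper": 0},
    {"x": 0,"y": 0,"z": 0,"ax": 0,"ay": 0,"az": 7,"gripper": 0},
    {"x": 0,"y": 0,"z": 0,"ax": 0,"ay": 0,"az": 0,"gripper": 0},
  ],
)

```text
clock: 23.33
position: [0.4533, -0.3869, 0.154]
ee_rot: [0.945, 0.326, -0.01, -0.012]
ft_force: [0.1, 0.6, -0.4]
grip_width: 0.994
grasp_force: 0.0
```

apply_moves(
  rows=[
    {"x": 0,"y": 0,"z": 0,"ax": 0,"ay": 0,"az": 0,"gripper": 0},
    {"x": 0,"y": 0,"z": 0,"ax": 0,"ay": 0,"az": 0,"gripper": 0},
  ],
)

```text
clock: 23.5
position: [0.453, -0.387, 0.1537]
ee_rot: [0.944, 0.331, -0.01, -0.012]
ft_force: [-0.4, -0.9, 0.3]
grip_width: 0.999
grasp_force: 0.0
```

```bash
python3 - <<'E'
from workcell import *
from h import *
o=get_obs();print(o["joint_pos"].round(3));go(o,[.459,-.388,.15],-52)
a=np.radians(-52);D=np.array([[-np.sin(a),np.cos(a),0],[np.cos(a),np.sin(a),0],[0,0,-1]])
D[:,0]=np.cross(D[:,1],D[:,2])
print("rotvec fix deg",np.degrees((R.from_quat(o["ee_rot"]).inv()*R.from_matrix(D)).as_rotvec()).round(2))
E
```

```text
[ 0.454  0.353  0.216  1.637 -0.076  1.192 -0.208]
shift mm [4.1 4.6 3.6] az 0.6 rows>= 0.2 yaw now -51.4 tilt 1.77 pos [ 0.453  -0.387   0.1537]
rotvec fix deg [-1.66  0.61  0.64]
```

apply_moves(
  rows=[
    {"x": 0,"y": 0,"z": 0,"ax": -1.66,"ay": 0.61,"az": 0.64,"gripper": 0},
    {"x": 4.1,"y": 4.6,"z": 20,"ax": 0,"ay": 0,"az": 0,"gripper": 0},
    {"x": 0,"y": 0,"z": 30,"ax": 0,"ay": 0,"az": 0,"gripper": 0},
    {"x": 0,"y": 0,"z": 0,"ax": 0,"ay": 0,"az": 0,"gripper": 0},
    {"x": 0,"y": 0,"z": 0,"ax": 0,"ay": 0,"az": 0,"gripper": 0},
  ],
)

```text
clock: 23.92
position: [0.4578, -0.3879, 0.1027]
ee_rot: [0.946, 0.324, -0.001, -0.001]
ft_force: [-0.1, 0.4, 0.7]
grip_width: 1.002
grasp_force: 0.0
```

```bash
python3 - <<'E'
from workcell import *
from h import *
c=camera("wrist");im=c["color"]
go(get_obs(),[.459,-.388,.03],-52)
print(proj(c,(.459,-.388,.04)).round(1))
cv2.imwrite("pics/w9.png",im[:,:,::-1])
E
```

```text
shift mm [ 0.8 -0.3 74.2] az -0.2 rows>= 1.9 yaw now -52.2 tilt 0.04 pos [ 0.4586 -0.3887  0.1042]
[253.5 206.5]
```

View pics/w9.png

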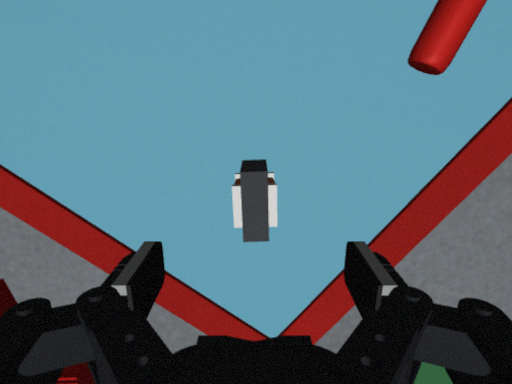

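Transformer (255,206) is now centred and aligned. Descend and grip.

apply_moves(
  rows=[
    {"x": 0,"y": 0,"z": 30,"ax": 0,"ay": 0,"az": 0,"gripper": 0},
    {"x": 0,"y": 0,"z": 28,"ax": 0,"ay": 0,"az": 0,"gripper": 0},
    {"x": 0,"y": 0,"z": 13,"ax": 0,"ay": 0,"az": 0,"gripper": 0},
    {"x": 0,"y": 0,"z": 7,"ax": 0,"ay": 0,"az": 0,"gripper": 0},
    {"x": 0,"y": 0,"z": 0,"ax": 0,"ay": 0,"az": 0,"gripper": 0},
  ],
  newtons=60,
)

```text
clock: 24.38
position: [0.4585, -0.3885, 0.0254]
ee_rot: [0.946, 0.323, -0.0, -0.001]
ft_force: [0.0, 0.4, 0.9]
grip_width: 0.999
grasp_force: 0.0
```

apply_moves(
  rows=[
    {"x": 0,"y": 0,"z": 0,"ax": 0,"ay": 0,"az": 0,"gripper": 1},
    {"x": 0,"y": 0,"z": 0,"ax": 0,"ay": 0,"az": 0,"gripper": 1},
    {"x": 0,"y": 0,"z": 0,"ax": 0,"ay": 0,"az": 0,"gripper": 1},
    {"x": 0,"y": 0,"z": 0,"ax": 0,"ay": 0,"az": 0,"gripper": 1},
    {"x": 0,"y": 0,"z": 0,"ax": 0,"ay": 0,"az": 0,"gripper": 1},
  ],
)

```text
clock: 24.8
position: [0.4592, -0.3889, 0.0267]
ee_rot: [0.946, 0.323, 0.001, 0.0]
ft_force: [1.5, -1.0, -1.0]
grip_width: 0.34
grasp_force: 59.5
```

apply_moves(
  rows=[
    {"x": 0,"y": 0,"z": 0,"ax": 0,"ay": 0,"az": 0,"gripper": 1},
    {"x": 0,"y": 0,"z": 0,"ax": 0,"ay": 0,"az": 0,"gripper": 1},
    {"x": 0,"y": 0,"z": 0,"ax": 0,"ay": 0,"az": 0,"gripper": 1},
  ],
)

```text
clock: 25.05
position: [0.4592, -0.3889, 0.0266]
ee_rot: [0.946, 0.323, 0.001, 0.0]
ft_force: [-0.4, 0.5, 6.8]
grip_width: 0.339
grasp_force: 60.8
```

apply_moves(
  rows=[
    {"x": 0,"y": 0,"z": -15,"ax": 0,"ay": 0,"az": 0,"gripper": 1},
    {"x": 0,"y": 0,"z": -30,"ax": 0,"ay": 0,"az": 0,"gripper": 1},
    {"x": 0,"y": 0,"z": -35,"ax": 0,"ay": 0,"az": 0,"gripper": 1},
    {"x": 0,"y": 0,"z": -40,"ax": 0,"ay": 0,"az": 0,"gripper": 1},
    {"x": 0,"y": 0,"z": 0,"ax": 0,"ay": 0,"az": 6.5,"gripper": 1},
  ],
)

```text
clock: 25.47
position: [0.4613, -0.3911, 0.1537]
ee_rot: [0.963, 0.27, 0.004, 0.004]
ft_force: [1.4, -1.8, -0.6]
grip_width: 0.338
grasp_force: 59.9
```

apply_moves(
  rows=[
    {"x": 0,"y": 0,"z": 0,"ax": 0,"ay": 0,"az": 6.3,"gripper": 1},
    {"x": 0,"y": 0,"z": 0,"ax": 0,"ay": 0,"az": 6.3,"gripper": 1},
    {"x": 0,"y": 0,"z": 0,"ax": 0,"ay": 0,"az": 6.3,"gripper": 1},
    {"x": 0,"y": 0,"z": 0,"ax": 0,"ay": 0,"az": 6,"gripper": 1},
    {"x": 0,"y": 0,"z": 0,"ax": 0,"ay": 0,"az": 0,"gripper": 1},
  ],
)

```text
clock: 25.88
position: [0.4585, -0.3884, 0.1454]
ee_rot: [0.999, 0.053, -0.0, -0.0]
ft_force: [0.4, 0.1, -2.0]
grip_width: 0.339
grasp_force: 59.7
```

```bash
python3 - <<'E'
from workcell import *
from h import *
o=get_obs();go(o,[.5028,.2637,.135],-83.5);print(o["joint_pos"].round(2))
E
```

```text
shift mm [ 112.8 -643.8   10.8] az -0.5 rows>= 16.3 yaw now -84.0 tilt 0.05 pos [ 0.4585 -0.3884  0.1454]
[ 0.38  0.35  0.3   1.66 -0.11  1.14 -0.75]
```

apply_moves(
  rows=[
    {"x": 5.6,"y": -32.2,"z": 0,"ax": 0,"ay": 0,"az": 0,"gripper": 1},
    {"x": 5.6,"y": -32.2,"z": 0,"ax": 0,"ay": 0,"az": 0,"gripper": 1},
    {"x": 5.6,"y": -32.2,"z": 0,"ax": 0,"ay": 0,"az": 0,"gripper": 1},
    {"x": 5.6,"y": -32.2,"z": 0,"ax": 0,"ay": 0,"az": 0,"gripper": 1},
    {"x": 5.6,"y": -32.2,"z": 0,"ax": 0,"ay": 0,"az": 0,"gripper": 1},
  ],
)

```text
clock: 26.3
position: [0.4684, -0.224, 0.1456]
ee_rot: [0.998, 0.057, -0.0, -0.0]
ft_force: [1.1, 1.2, -1.7]
grip_width: 0.338
grasp_force: 59.9
```

apply_moves(
  rows=[
    {"x": 5.6,"y": -32.2,"z": 0,"ax": 0,"ay": 0,"az": 0,"gripper": 1},
    {"x": 5.6,"y": -32.2,"z": 0,"ax": 0,"ay": 0,"az": 0,"gripper": 1},
    {"x": 5.6,"y": -32.2,"z": 0,"ax": 0,"ay": 0,"az": 0,"gripper": 1},
    {"x": 5.6,"y": -32.2,"z": 0,"ax": 0,"ay": 0,"az": 0,"gripper": 1},
    {"x": 5.6,"y": -32.2,"z": 0,"ax": 0,"ay": 0,"az": 0,"gripper": 1},
  ],
)

```text
clock: 26.72
position: [0.4785, -0.0609, 0.1458]
ee_rot: [0.998, 0.057, 0.0, -0.0]
ft_force: [0.9, -0.5, -2.2]
grip_width: 0.334
grasp_force: 59.9
```

apply_moves(
  rows=[
    {"x": 5.6,"y": -32.2,"z": 0,"ax": 0,"ay": 0,"az": 0,"gripper": 1},
    {"x": 5.6,"y": -32.2,"z": 0,"ax": 0,"ay": 0,"az": 0,"gripper": 1},
    {"x": 5.6,"y": -32.2,"z": 0,"ax": 0,"ay": 0,"az": 0,"gripper": 1},
    {"x": 5.6,"y": -32.2,"z": 0,"ax": 0,"ay": 0,"az": 0,"gripper": 1},
    {"x": 5.6,"y": -32.2,"z": 0,"ax": 0,"ay": 0,"az": 0,"gripper": 1},
  ],
)

```text
clock: 27.13
position: [0.4887, 0.1022, 0.1459]
ee_rot: [0.998, 0.057, 0.0, -0.0]
ft_force: [1.0, 0.0, -2.0]
grip_width: 0.34
grasp_force: 59.9
```

apply_moves(
  rows=[
    {"x": 5.6,"y": -32.2,"z": 0,"ax": 0,"ay": 0,"az": 0,"gripper": 1},
    {"x": 5.6,"y": -32.2,"z": 0,"ax": 0,"ay": 0,"az": 0,"gripper": 1},
    {"x": 5.6,"y": -32.2,"z": 0,"ax": 0,"ay": 0,"az": 0,"gripper": 1},
    {"x": 5.6,"y": -32.2,"z": 0,"ax": 0,"ay": 0,"az": 0,"gripper": 1},
    {"x": 5.6,"y": -32,"z": 0,"ax": 0,"ay": 0,"az": 0,"gripper": 1},
  ],
)

```text
clock: 27.55
position: [0.4988, 0.2651, 0.1458]
ee_rot: [0.998, 0.057, -0.0, -0.0]
ft_force: [0.9, -0.4, -2.2]
grip_width: 0.34
grasp_force: 59.9
```

apply_moves(
  rows=[
    {"x": 0,"y": 0,"z": 0,"ax": 0,"ay": 0,"az": 0,"gripper": 1},
    {"x": 0,"y": 0,"z": 0,"ax": 0,"ay": 0,"az": 0,"gripper": 1},
    {"x": 0,"y": 0,"z": 0,"ax": 0,"ay": 0,"az": 0,"gripper": 1},
  ],
)

```text
clock: 27.8
position: [0.499, 0.263, 0.1455]
ee_rot: [0.998, 0.056, -0.0, 0.0]
ft_force: [0.6, -1.0, -2.3]
grip_width: 0.342
grasp_force: 60.0
```

```bash
python3 - <<'E'
from workcell import *
from h import *
o=get_obs();go(o,[.5028,.2637,.035],-83.5);print(o["joint_pos"].round(2))
c=camera("wrist");cv2.imwrite("pics/w10.png",c["color"][:,:,::-1])
E
```

```text
shift mm [  3.9  -0.3 110.5] az -0.0 rows>= 2.8 yaw now -83.5 tilt 0.04 pos [0.499  0.263  0.1455]
[-0.42  0.28 -0.17  1.74  0.05  1.13 -2.06]
```

View pics/w10.png

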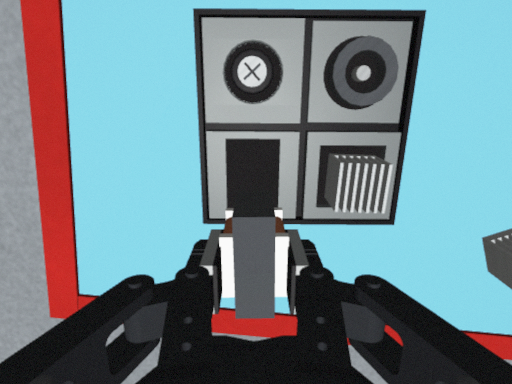

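Transformer held level, over the oblong pocket at (253,180), all three others seated. Lower.

apply_moves(
  rows=[
    {"x": 3.9,"y": 0,"z": 35,"ax": 0,"ay": 0,"az": 0,"gripper": 1},
    {"x": 0,"y": 0,"z": 35,"ax": 0,"ay": 0,"az": 0,"gripper": 1},
    {"x": 0,"y": 0,"z": 25,"ax": 0,"ay": 0,"az": 0,"gripper": 1},
    {"x": 0,"y": 0,"z": 9,"ax": 0,"ay": 0,"az": 0,"gripper": 1},
    {"x": 0,"y": 0,"z": 4,"ax": 0,"ay": 0,"az": 0,"gripper": 1},
  ],
)

```text
clock: 28.27
position: [0.5023, 0.2624, 0.0364]
ee_rot: [0.998, 0.055, -0.001, 0.001]
ft_force: [-0.6, -0.3, -1.3]
grip_width: 0.339
grasp_force: 60.0
```

apply_moves(
  rows=[
    {"x": 0,"y": 0,"z": 1,"ax": 0,"ay": 0,"az": 0,"gripper": 1},
    {"x": 0,"y": 0,"z": 0,"ax": 0,"ay": 0,"az": 0,"gripper": 1},
    {"x": 0,"y": 0,"z": 0,"ax": 0,"ay": 0,"az": 0,"gripper": 1},
  ],
)

```text
clock: 28.52
position: [0.504, 0.2645, 0.0386]
ee_rot: [0.998, 0.055, 0.001, -0.001]
ft_force: [0.7, 0.5, -2.3]
grip_width: 0.335
grasp_force: 60.0
```

apply_moves(
  rows=[
    {"x": 0,"y": 0,"z": 3,"ax": 0,"ay": 0,"az": 0,"gripper": 1},
    {"x": 0,"y": 0,"z": 1.5,"ax": 0,"ay": 0,"az": 0,"gripper": 1},
    {"x": 0,"y": 0,"z": 0,"ax": 0,"ay": 0,"az": 0,"gripper": 1},
    {"x": 0,"y": 0,"z": 0,"ax": 0,"ay": 0,"az": 0,"gripper": 1},
  ],
)

```text
clock: 28.85
position: [0.5036, 0.2645, 0.0336]
ee_rot: [0.998, 0.055, 0.001, -0.001]
ft_force: [-2.2, -1.2, 6.6]
grip_width: 0.336
grasp_force: 61.1
```

apply_moves(
  rows=[
    {"x": 0,"y": 0,"z": 0,"ax": 0,"ay": 0,"az": 0,"gripper": 0.35},
    {"x": 0,"y": 0,"z": 0,"ax": 0,"ay": 0,"az": 0,"gripper": 0.35},
    {"x": 0,"y": 0,"z": 0,"ax": 0,"ay": 0,"az": 0,"gripper": 0.35},
    {"x": 0,"y": 0,"z": 0,"ax": 0,"ay": 0,"az": 0,"gripper": 0.35},
    {"x": 0,"y": 0,"z": 0,"ax": 0,"ay": 0,"az": 0,"gripper": 0.35},
  ],
)

```text
clock: 29.27
position: [0.5029, 0.2641, 0.0323]
ee_rot: [0.998, 0.055, -0.0, -0.0]
ft_force: [0.8, 0.3, -0.6]
grip_width: 0.65
grasp_force: 0.0
```

apply_moves(
  rows=[
    {"x": 0,"y": 0,"z": -25,"ax": 0,"ay": 0,"az": 0,"gripper": 0.35},
    {"x": 0,"y": 0,"z": -40,"ax": 0,"ay": 0,"az": 0,"gripper": 0.35},
    {"x": 0,"y": 0,"z": -40,"ax": 0,"ay": 0,"az": 0,"gripper": 0},
    {"x": 0,"y": 0,"z": -40,"ax": 0,"ay": 0,"az": 0,"gripper": 0},
    {"x": 0,"y": 0,"z": 0,"ax": 0,"ay": 0,"az": 0,"gripper": 0},
  ],
)

```text
clock: 29.68
position: [0.5061, 0.266, 0.1858]
ee_rot: [0.998, 0.055, 0.005, -0.003]
ft_force: [0.9, 1.9, 0.2]
grip_width: 0.999
grasp_force: 0.0
```

apply_moves(
  rows=[
    {"x": 0,"y": 0,"z": 0,"ax": 0,"ay": 0,"az": 0,"gripper": 0},
    {"x": 0,"y": 0,"z": 0,"ax": 0,"ay": 0,"az": 0,"gripper": 0},
  ],
)

```text
clock: 29.85
position: [0.5028, 0.2639, 0.1769]
ee_rot: [0.998, 0.055, -0.0, -0.0]
ft_force: [-0.5, -0.4, 0.1]
grip_width: 1.0
grasp_force: 0.0
```

```bash
python3 - <<'E'
from workcell import *
from h import *
c=camera("wrist");cv2.imwrite("pics/w11.png",c["color"][:,:,::-1])
for p in((.5028,.2637,.047),(.5124,.1793,.047),(.5872,.2733,.051),(.5968,.1889,.031)):print(proj(c,p).round(1))
E
```

```text
[252.6 181.7]
[349.  181.5]
[252.1  79.5]
[352.1  80.3]
```

View pics/w11.png

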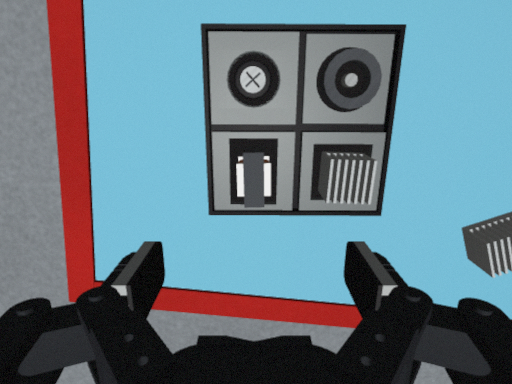

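All four sit at their predicted spots (transformer 253,181; heat sink 350,180; capacitor 252,79; ring 351,80), upright, and the gripper is clear.

```bash
python3 -c "
from workcell import *
print(hand_in())"
```

```text
the job is handed in; nothing more can be done
None
```

The job is handed in at about 30 s on the clock: in the last wrist picture all four parts sit upright at their own inserts, and I never touched the long heat sink or the thick capacitor; the hand-in call returned no verdict.

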